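# Refresh the cedar rounds

### The job

The cedar rounds need a fresh coat of scent. First set the white tray on the round black mat under the spray canister's nozzle; then use the metal scoop to transfer every cedar round from the wooden tub into the tray (never take them out of the tub with the fingers; a round that spills on the worktop may be picked up by hand), stand the scoop back upright on its cork pad and let go, and with all the rounds in the tray under the nozzle press the canister's sprung cap fully down and let it rise again. Leave the spool, the battery and the clothes pegs where they are.

Things in the scene. Friction and masses are not known exactly. Their poses are not given: they have to be found in the camera images.
- tub: fixed open plywood tub, outside 190 (x) x 84 (y) x 42 mm high, walls and floor 5 mm thick, so inside 180 x 74 mm; origin under the centre of its bottom (worktop level), inner floor 5 mm above it. Its -x end is the near end (towards the robot): the rounds start lying flat in the far (+x) half, the near half is empty, long enough (107 mm) to let the scoop's pan down there. The tub and the station change places (left or right) from start to start.
- cedar_0: cedar round: a plain wooden disc with bevelled edges, 22 mm in diameter and 13 mm thick, 12 g; origin at the centre of its underside, z is the disc's axis (it may come to lie either way up or on edge). Not all seven are present in every start.
- cedar_1: cedar round: a plain wooden disc with bevelled edges, 22 mm in diameter and 13 mm thick, 12 g; origin at the centre of its underside, z is the disc's axis (it may come to lie either way up or on edge). Not all seven are present in every start.
- cedar_2: cedar round: a plain wooden disc with bevelled edges, 22 mm in diameter and 13 mm thick, 12 g; origin at the centre of its underside, z is the disc's axis (it may come to lie either way up or on edge). Not all seven are present in every start.
- cedar_3: cedar round: a plain wooden disc with bevelled edges, 22 mm in diameter and 13 mm thick, 12 g; origin at the centre of its underside, z is the disc's axis (it may come to lie either way up or on edge). Not all seven are present in every start.
- cedar_4: cedar round: a plain wooden disc with bevelled edges, 22 mm in diameter and 13 mm thick, 12 g; origin at the centre of its underside, z is the disc's axis (it may come to lie either way up or on edge). Not all seven are present in every start.
- cedar_5: cedar round: a plain wooden disc with bevelled edges, 22 mm in diameter and 13 mm thick, 12 g; origin at the centre of its underside, z is the disc's axis (it may come to lie either way up or on edge). Not all seven are present in every start.
- cedar_6: cedar round: a plain wooden disc with bevelled edges, 22 mm in diameter and 13 mm thick, 12 g; origin at the centre of its underside, z is the disc's axis (it may come to lie either way up or on edge). Not all seven are present in every start.
- scoop: loose steel scoop, 0.18 kg: flat smooth pan 70 (x) x 68 mm (y), open at its +x end (the mouth), floor 2 mm thick, side walls (along the rear 45 mm only) 29 and back wall 37 mm high, 63 mm wide inside; rounds slide off it at a slope of about 20 degrees. Origin under the pan's centre, z up along the handle at its back. It stands by itself; at the start on the cork pad, mouth away from the robot, handle nearest to it.
- scoop_grip (a point): grip point of the scoop's upright wooden handle, 37 mm behind (-x of) and 124 mm above the scoop's origin; the handle there is 14 mm thick along x and 26 mm wide along y, and runs from 84 to 146 mm high; its axes are the scoop's.
- pad: fixed cork pad 110 (x) x 84 (y) x 4 mm, the scoop's place; origin under its centre at worktop level.
- tray: loose white square tray, 0.35 kg, 100 x 100 x 34 mm, walls and floor 4 mm; origin under its centre. At its -x side a tongue carries an upright grip tab.
- tray_grip (a point): grip point of the tray's upright tab, 89 mm from the tray's centre in the tray's -x, 50 mm above its underside; the tab is 12 mm thick along the tray's x and 28 mm wide along y, its top 64 mm high; 33 mm of free room between it and the tray's wall. Axes are the tray's.
- station: fixed refresh station; origin on the worktop. Round black rubber mat (90 mm in diameter, 3 mm thick) centred at x -30, y +45 mm in its frame; upright aluminium canister 52 mm in diameter (foot ring 68 mm) at x +35, y -50 mm, 168 mm high with its cap; the cap's spout sticks out 42 mm from the canister's axis towards the mat, at 158 mm height.
- spot (a point): centre of the round black mat's top (3 mm above the worktop), where the tray's centre belongs.
- cap_top (a point): centre of the flat top of the canister's sprung cap (31 mm in diameter), 168 mm above the worktop when up.
- cap (a joint): travel of the cap in m: 0 up, 0.007 fully pressed down; a spring of 2 N at the start and 7 N at the end of the travel pushes it up again.
- spool_red: spool of thread, 30 mm in diameter, 48 mm high, far left corner; bystander, origin under its centre.
- battery: battery 15 x 50 x 15 mm, near edge; bystander.
- green_peg: green clothes peg 15 x 72 x 12 mm lying at the far edge; bystander.

How it is judged:
By the outcome, as a careful person would: the job done as asked, in the order asked, and still so for the second after the job is handed in, with the robot touching nothing.
Of cedar_0, cedar_1, cedar_2, cedar_3, cedar_4, cedar_5, cedar_6 only 4 to 7 are there at a start; the rules pass over those that are not, and their reading is None.
At some moment in a run one of tray may be knocked a few centimetres aside while the robot is not near it.
It also fails if it takes over 210 s, if anything falls off the work surface, if the arm or the gripper's body presses on something with over 40 N, if the wrist force passes 120 N, or if a joint passes its speed limit or range.

### The arm

A 6-joint arm with a two-finger parallel gripper is mounted at the origin on a cart in front of the work surface, level with it; the furniture and walls round the work are solid. World frame = base frame: x ahead of the robot, y to its left, z up, the work surface at z = 0. Lengths are in m, angles in rad, forces in N, time in s.
With the tool pointing down it reaches from about 0.35 to 0.975 m from the base axis. Payload 4.9 kg.
Tool frame: the origin (TCP) lies between the finger pads; the fingertips stand 14 mm ahead of it and the grasp point (between the pads) lies 5 mm behind it (manip.tcp_to_tips is the distance from the TCP to the fingertips, in m); z points along the fingers, y is the line along which they close (so a half turn about z gives the same grasp; the last joint's range is limited). The gripper opens to 85 mm and grips with 20 to 120 N. Pads are 22 mm wide; open, the fingers measure 114 mm over their backs; the gripper's body (76 mm by 85 mm) begins 54 mm behind the grasp point. The pads swing forward as they close: fully open they stand 13 mm farther back than shut.
Start: joints at [-0.119, 0.053, 1.613, -0, 1.476, -0.119], TCP at [0.625, 0, 0.245] pointing down, gripper open.
Joint ranges: [-3.01, 3.01], [-1.01, 2.22], [0.06, 2.58], [-1.02, 4.17], [0.09, 2.62], [-3.14, 3.14]. Speed limits (rad/s): [2.57, 2.57, 3.14, 3.14, 3.14, 3.14].

### API

Orientations are given as a unit quaternion [w, x, y, z].
In Python, from plant import manip gives the robot as it stands.
- The arm moves only by the tool servo_tool, never from a script. Its argument "moves" is a list that holds one entry, the list of rows, each a list of 7 numbers: the shift along the tool's x, y, z in mm, then the turn, a rotation vector about the tool's x, y, z in degrees, then the finger opening in mm, from 0 to 85.4. In form: [[[x, y, z, ax, ay, az, fingers], ...]]. A call has 1 to 12 rows; each row shifts and turns the commanded pose from where the row before left it, along the tool's axes as they then stand; what a row does not reach is not made up. A row lasts 1/8 s, in which the tool goes at most 62.5 mm and 10.7 degrees, less where a joint would pass 70% of its speed; a pose out of reach is approached as far as the arm can. A call with a gripper value outside its range is refused whole. The fingers move at their own pace and stop on an object; the grip force is fixed at half the most. Time passes only in rows, so rows that do not move let the fingers close. It gives the time, the measured TCP pose, the force, the opening and the grip force at its end, in the units of the state.
- manip.state(): the state, without advancing time (a new reading comes with each control period).
- manip.grab_frame(name): name is "scene" or "side" or "wrist"; returns a dict with "image" (384x512x3 uint8, blue, green, red), "mtx" (3x3 intrinsics, pixels), "eye" and "rotation" of the camera in the world. Camera axes: x right, y down, z forward; pixel columns grow to the right and rows downward; lengths in m; the calibration is good to about 2 mm. The wrist camera is an equidistant fisheye: a pixel r from the principal point sees the ray r / f radians off the axis. A picture is of the moment at which its call begins. There is no depth.
- manip.job_done(): hands the job in; it is judged then, once.
The state is a dict: "time": time; "joint_pos": joint angles; "joint_vel": joint speeds; "joint_efforts": joint torques, N m; "tool_pos": TCP position; "tool_rot": TCP orientation; "contact_force": force on the tool from outside, world axes, zero at the start; "ft_torque": the same for the moment, N m; "gripper_width": opening from 0.0 (shut) to 1.0 (fully open); "grasp_force": force on a finger pad.
Only numpy, scipy, OpenCV 4.12 (cv2) and the standard library are available. Lean on these libraries where they do the work, as an engineer would, in place of code of your own. Each camera call takes 0.05 s, during which the arm holds its last target. There are 200 camera calls.

## Working session

There is one attempt and no reset: what is moved stays moved. The work goes in short steps, Python scripts to look and compute and a tool call to move; the robot and the scene stay as the last step left them, time stands still between calls to the robot, and variables do not carry over. Pictures are saved under pics/ and viewed, at most 14 in all, crops included, and the job is handed in when it is done.

Besides the shell and the picture viewer there is one more tool, called after "Call:" as name(argument=value, ...), one argument or row to a line, values as JSON. servo_tool: Moves the arm, as the interface text tells. Its arguments: {"type":"object","properties":{"moves":{"type":"array"}},"required":["moves"]}

```bash
ls; mkdir -p pics; cat > h.py <<'E'
import numpy as np, cv2
from plant import manip
from scipy.spatial.transform import Rotation as R
def grab(n,fn=None):
    f=manip.grab_frame(n)
    if fn: cv2.imwrite('pics/'+fn,f['image'])
    return f
def ray(f,u,v,fish=False):
    K=np.array(f['mtx']);a=(u-K[0,2])/K[0,0];b=(v-K[1,2])/K[1,1]
    if fish:
        t=np.hypot(a,b);s=np.sin(t)/t if t>1e-9 else 1.;d=np.array([a*s,b*s,np.cos(t)])
    else: d=np.array([a,b,1.])
    return np.array(f['rotation'])@d
def onz(f,u,v,z,fish=False):
    d=ray(f,u,v,fish);e=np.array(f['eye']);return e+d*(z-e[2])/d[2]
def proj(f,p,fish=False):
    c=np.array(f['rotation']).T@(np.array(p)-np.array(f['eye']));K=np.array(f['mtx'])
    if fish:
        r=np.hypot(c[0],c[1]);t=np.arctan2(r,c[2]);q=c[:2]/max(r,1e-9)*t
    else: q=c[:2]/c[2]
    return np.array([K[0,0]*q[0]+K[0,2],K[1,1]*q[1]+K[1,2]])
E
python3 - <<'E'
from h import *
for n in ['scene','side','wrist']:
    f=grab(n,n+'0.png');print(n,np.round(f['eye'],3),np.round(f['rotation'],2).tolist(),np.round(f['mtx'],1).tolist())
s=manip.state();print(s)
E
cd pics; python3 -c "
import cv2,numpy as np
a=[cv2.imread(n+'0.png') for n in ['scene','side']]
cv2.imwrite('a0.png',cv2.resize(a[0],(800,600),interpolation=cv2.INTER_CUBIC))"
```

```text
pics
scene [ 1.204 -0.302  0.699] [-0.34, 0.73, 0.53, -0.26] [[388.0, 0.0, 252.1], [0.0, 388.0, 183.5], [0.0, 0.0, 1.0]]
side [0.217 0.773 0.508] [0.1, -0.16, 0.81, -0.55] [[439.3, 0.0, 255.3], [0.0, 439.3, 193.1], [0.0, 0.0, 1.0]]
wrist [0.624 0.066 0.373] [0.13, 0.99, -0.0, -0.0] [[297.3, 0.0, 253.0], [0.0, 297.3, 189.2], [0.0, 0.0, 1.0]]
{'time': 0.15, 'joint_pos': array([-1.19012563e-01,  5.32016274e-02,  1.61398565e+00, -1.93486686e-05,
        1.47601493e+00, -1.18985566e-01]), 'joint_vel': array([-0.00038145, -0.00204025, -0.00409968,  0.00096375,  0.00143311,
       -0.00087462]), 'joint_efforts': array([ 5.10442842e-04, -3.94241810e+01, -3.70721948e+01, -1.15854355e-04,
        4.61802789e-03,  5.00508997e-05]), 'tool_pos': array([6.24528531e-01, 4.37909305e-05, 2.44343439e-01]), 'tool_rot': array([-6.26640368e-04,  7.07115444e-01,  7.07097660e-01, -5.05047405e-04]), 'contact_force': array([-0.447911  , -0.26729956, -0.37988765]), 'ft_torque': array([-0.03364835, -0.01041275, -0.01834194]), 'grasp_force': 0.0, 'gripper_width': 0.9996584958852108}
```

View pics/a0.png

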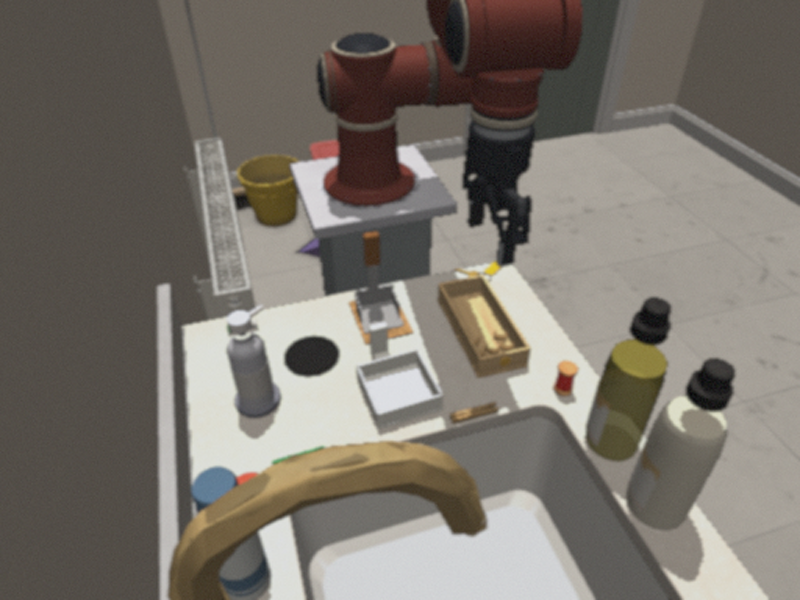

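View pics/wrist0.png

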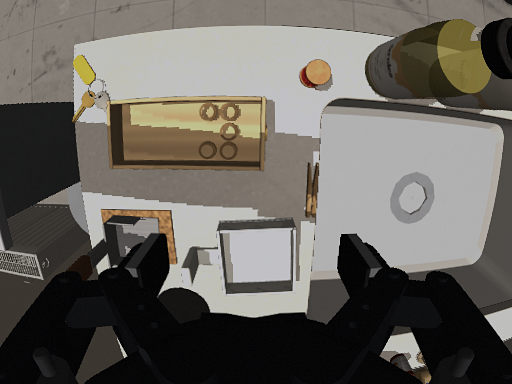

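The wrist view shows the tub at top, with corners near (108,98)-(266,170). Five rounds are in its right half at (208,112), (230,112), (229,131), (207,150) and (229,150). The tray is at (218-298,220-294), its tab is near (187,270), and the scoop and cork pad are at (102-175,210-265). In the scene view the mat is at (312,355)/800 and the canister is left of it.

```bash
python3 - <<'E'
from h import *
w=grab('wrist');s=grab('scene');sd=grab('side')
for n,u,v,z in [('tubA',107,98,.042),('tubB',266,97,.042),('tubC',266,170,.042),('tubD',109,170,.042),
 ('r',208,112,.018),('r',230,112,.018),('r',229,131,.018),('r',207,150,.018),('r',229,150,.018),
 ('trayA',218,221,.034),('trayB',294,219,.034),('trayC',298,293,.034),('trayD',222,294,.034),
 ('padA',102,210,.004),('padB',172,210,.004),('padC',176,265,.004)]:
    print(n,np.round(onz(w,u,v,z,True)*1000)[:2])
k=.64
for n,u,v,z in [('mat',312,355,.003),('canfoot',258,398,0.0),('captop',240,318,.168),('tray corner near-left',398,425,.034),('tr r',441,398,.034),('tr l',357,373,.034),('tr far',419,353,.034),('tubfar r',527,355,.042),('tubfarl',485,373,.042),('tubnear l',440,291,.042),('tubn r',486,278,.042),('handle top',372,236,.148),('spool',566,367,.048)]:
    print(n,np.round(onz(s,u*k,v*k,z)*1000)[:2])
im=s['image'];g=im.max(2);m=np.zeros_like(g);m[205:250,170:230]=(g[205:250,170:230]<45)
cn,_=cv2.findContours(m,0,2);c=max(cn,key=cv2.contourArea);print(cv2.contourArea(c));e=cv2.fitEllipse(c);print(e,onz(s,*e[0],.003))
o=sd['image'];cv2.imwrite('pics/b.png',cv2.resize(o,(800,600),interpolation=cv2.INTER_CUBIC))
E
```

```text
Traceback (most recent call last):
  File "h.py", line 15, in onz
    d=ray(f,u,v,fish);e=np.array(f['eye']);return e+d*(z-e[2])/d[2]
  File "h.py", line 13, in ray
    return np.array(f['rotation'])@d
           ~~~~~~~~~~~~~~~~~~~~~~~^~
ValueError: matmul: Input operand 1 has a mismatch in its core dimension 0, with gufunc signature (n?,k),(k,m?)->(n?,m?) (size 3 is different from 4)
```

```bash
sed -i "s/np.array(f\['rotation'\])/RM(f)/g" h.py; cat >> h.py <<'E'
def RM(f): return R.from_quat(np.roll(np.array(f['rotation']),-1)).as_matrix()
E
python3 - <<'E'
from h import *
w=grab('wrist');s=grab('scene');sd=grab('side')
for n,u,v,z in [('tubA',107,98,.042),('tubB',266,97,.042),('tubC',266,170,.042),('tubD',109,170,.042),
 ('r',208,112,.018),('r',230,112,.018),('r',229,131,.018),('r',207,150,.018),('r',229,150,.018),
 ('trayA',218,221,.034),('trayB',294,219,.034),('trayC',298,293,.034),('trayD',222,294,.034),
 ('padA',102,210,.004),('padB',172,210,.004),('padC',176,265,.004)]:
    print(n,np.round(onz(w,u,v,z,True)*1000)[:2])
k=.64
for n,u,v,z in [('mat',312,355,.003),('canfoot',258,398,0.0),('captop',240,318,.168),('tray corner near-left',398,425,.034),('tr r',441,398,.034),('tr l',357,373,.034),('tr far',419,353,.034),('tubfar r',527,355,.042),('tubfarl',485,373,.042),('tubnear l',440,291,.042),('tubn r',486,278,.042),('handle top',372,236,.148),('spool',566,367,.048)]:
    print(n,np.round(onz(s,u*k,v*k,z)*1000)[:2])
im=s['image'];g=im.max(2);m=np.zeros_like(g);m[205:250,170:230]=(g[205:250,170:230]<45)
cn,_=cv2.findContours(m,0,2);c=max(cn,key=cv2.contourArea);print(cv2.contourArea(c));e=cv2.fitEllipse(c);print(e,onz(s,*e[0],.003))
o=sd['image'];cv2.imwrite('pics/b.png',cv2.resize(o,(800,600),interpolation=cv2.INTER_CUBIC))
E
```

```text
tubA [450.  88.]
tubB [638.  80.]
tubC [639.  -2.]
tubD [446.  -0.]
r [570.  64.]
r [597.  64.]
r [595.  41.]
r [568.  18.]
r [595.  18.]
trayA [581. -67.]
trayB [674. -65.]
trayC [ 686. -176.]
trayD [ 581. -177.]
padA [406. -66.]
padB [515. -64.]
padC [ 512. -149.]
mat [ 514. -235.]
canfoot [ 573. -329.]
captop [ 582. -327.]
tray corner near-left [ 710. -153.]
tr r [684. -81.]
tr l [ 601. -182.]
tr far [591. -82.]
tubfar r [652.  68.]
tubfarl [666.  -6.]
tubnear l [471.  -3.]
tubn r [463.  85.]
handle top [ 427. -106.]
spool [696. 107.]
396.0
((198.74147033691406, 227.6123809814453), (19.687562942504883, 27.695878982543945), 83.63469696044922) [ 0.51423654 -0.23761637  0.003     ]
```

View pics/b.png

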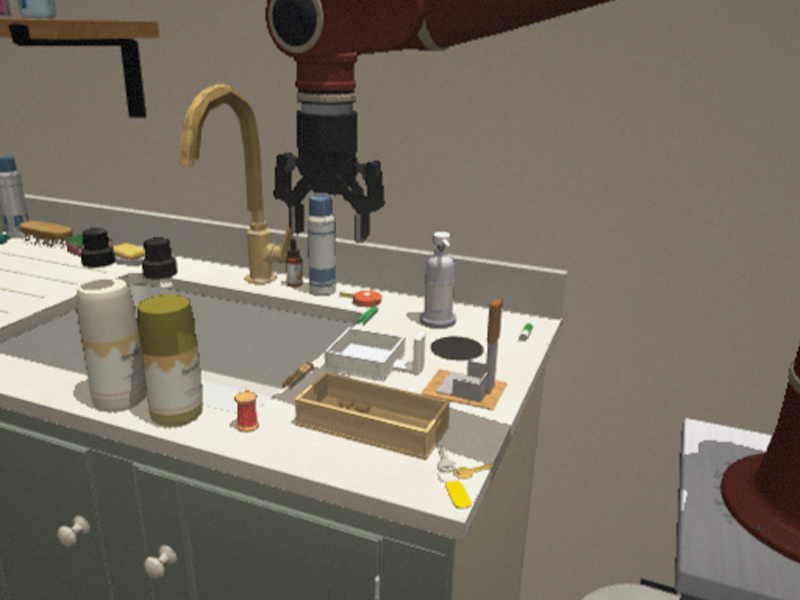

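The side view shows the same layout: the tray with its tab toward the robot at (420,352), the mat at (457,348) beyond it, and the canister at (440,285). I'll move over the tray for a close look.

Call:
servo_tool(
  moves=[
    [[-40,-20,0,0,0,0,85],[-40,-20,0,0,0,0,85],[-40,-20,0,0,0,0,85],[-40,-20,0,0,0,0,85],[0,0,0,0,0,0,85],[0,0,0,0,0,0,85]],
  ],
)

```text
time: 1.2
tool_pos: [0.5451, -0.1598, 0.2454]
tool_rot: [-0.0, 0.707, 0.707, 0.0]
contact_force: [-0.5, 0.0, -0.3]
gripper_width: 0.994
grasp_force: 0.0
```

```bash
python3 - <<'E'
from h import *
w=grab('wrist','w1.png');print(w['eye'],manip.state()['tool_pos'])
cv2.imwrite('pics/w1b.png',cv2.resize(w['image'],(800,600),interpolation=cv2.INTER_CUBIC))
E
```

```text
[ 0.54454859 -0.09351467  0.3738424 ] [ 0.54525996 -0.15940711  0.24534538]
```

View pics/w1b.png

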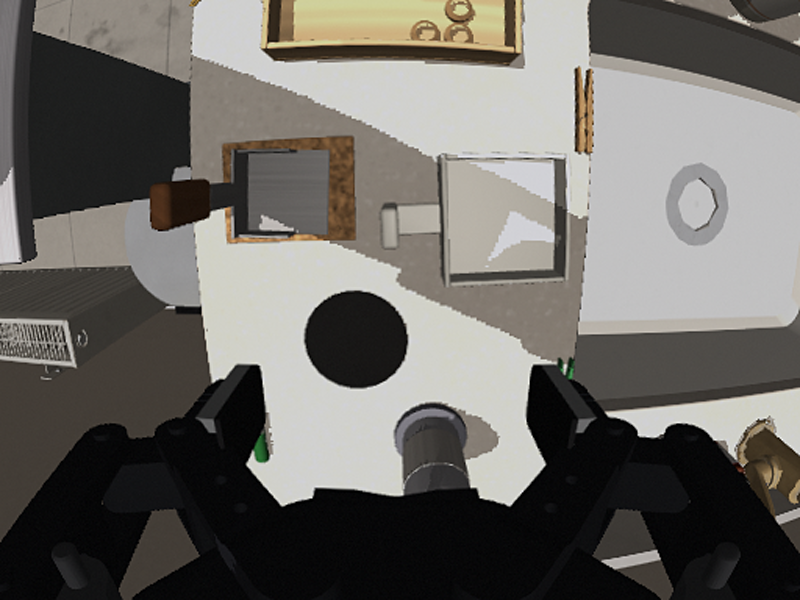

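The wrist view is clear: the tray rim has corners near (440,153), (566,152), (569,282) and (441,285), and the tab is at (390,225). The mat is at (356,338), the pad spans (223-356,137-243), the handle is at (165,205), and the tub edge is at the top.

```bash
cat > m.py <<'E'
from h import *
w=grab('wrist')
k=.64
def P(n,u,v,z): print(n,np.round(onz(w,u*k,v*k,z,True)*1000,1)[:2])
for a in [('tA',440,154,.034),('tB',566,153,.034),('tC',568,281,.034),('tD',442,285,.034),
('tab tl',382,202,.064),('tab bl',384,247,.064),('tab tr',394,203,.064),('tab br',396,247,.064),('mat',356,338,.003),
('pA',223,145,.004),('pB',354,137,.004),('pC',356,240,.004),('pD',228,243,.004),('h',151,185,.146),('h',153,229,.146),('h',174,181,.146),('h',178,227,.146),
('scoop mouth',328,149,.006),('scoop mouth',329,236,.006),('canfoot',430,435,0.005)]: P(*a)
E
python3 m.py; python3 - <<'E'
import cv2;i=cv2.imread('pics/w1.png')
cv2.imwrite('pics/w1c.png',cv2.resize(i[80:200,85:285],(800,480),interpolation=cv2.INTER_CUBIC))
E
```

```text
tA [577.1 -80.2]
tB [673.4 -75. ]
tC [ 680.9 -174.5]
tD [ 580.1 -178.1]
tab tl [ 535.9 -113.7]
tab bl [ 537.1 -144.1]
tab tr [ 543.9 -114.4]
tab br [ 545.2 -144.1]
mat [ 511.2 -232.4]
pA [403.5 -66.5]
pB [512.3 -65.5]
pC [ 513.1 -148.2]
pD [ 404.3 -148.8]
h [414.2 -94.3]
h [ 413.6 -118.2]
h [428.7 -93.3]
h [ 429.5 -117.9]
scoop mouth [491.9 -74.7]
scoop mouth [ 491.5 -144.4]
canfoot [ 577.  -328.7]
```

View pics/w1c.png

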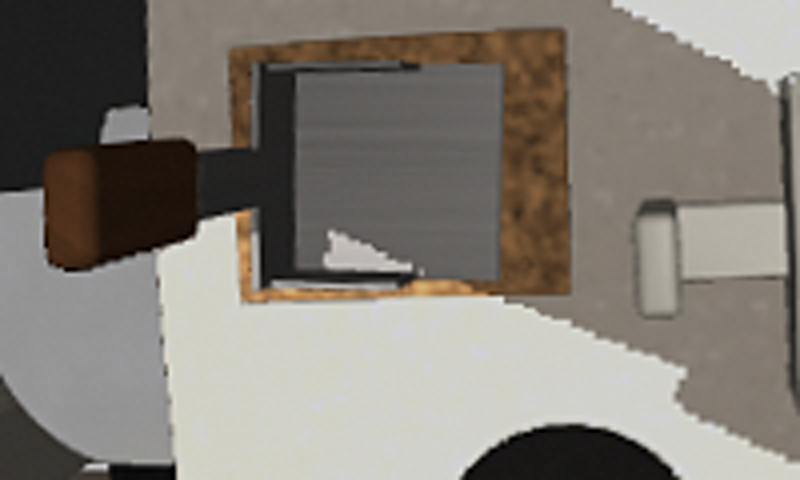

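Call:
servo_tool(
  moves=[
    [[15,-2,0,0,0,-2.5,34],[15,-2,0,0,0,0,34],[0,0,30,0,0,0,34],[0,0,30,0,0,0,34],[0,0,30,0,0,0,34],[0,0,30,0,0,0,34],[0,0,20,0,0,0,34],[0,0,0,0,0,0,34],[0,0,0,0,0,0,34]],
  ],
)

```text
time: 2.42
tool_pos: [0.5412, -0.1301, 0.1066]
tool_rot: [0.001, 0.691, 0.722, 0.0]
contact_force: [-0.1, 0.2, 0.0]
gripper_width: 0.397
grasp_force: 0.0
```

```bash
python3 - <<'E'
from h import *
w=grab('wrist');print(manip.state()['tool_pos'])
cv2.imwrite('pics/w2.png',cv2.resize(w['image'][100:],(800,444),interpolation=cv2.INTER_CUBIC))
E
```

```text
[ 0.54140701 -0.13031121  0.10700542]
```

View pics/w2.png

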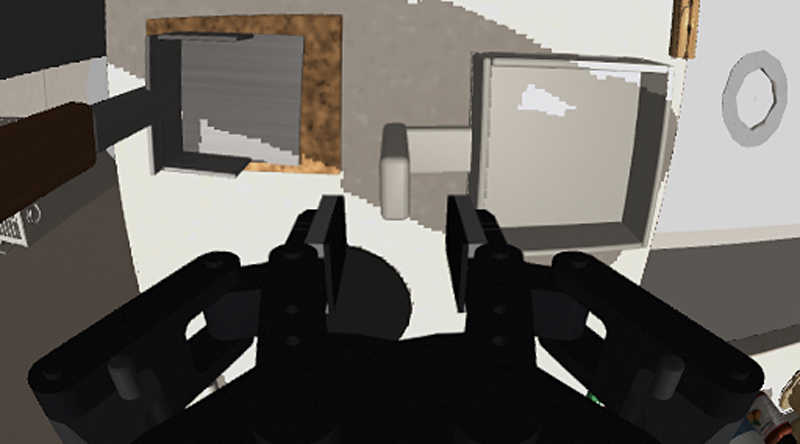

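The tab at (395,185) is centred between the fingers at (395,…). I'll descend and grip.

Call:
servo_tool(
  moves=[
    [[0,0,25,0,0,0,34],[0,0,25,0,0,0,34],[0,0,11,0,0,0,34],[0,0,0,0,0,0,34],[0,0,0,0,0,0,0],[0,0,0,0,0,0,0],[0,0,0,0,0,0,0],[0,0,0,0,0,0,0],[0,0,0,0,0,0,0],[0,0,0,0,0,0,0]],
  ],
)

```text
time: 3.72
tool_pos: [0.5413, -0.1305, 0.0458]
tool_rot: [0.001, 0.691, 0.722, 0.0]
contact_force: [-1.0, 1.4, 5.2]
gripper_width: 0.136
grasp_force: 60.1
```

Call:
servo_tool(
  moves=[
    [[0,0,-8,0,0,0,0],[0,0,-8,0,0,2.5,0],[-15,-17,0,0,0,0,0],[-15,-17,0,0,0,0,0],[-15,-17,0,0,0,0,0],[-15,-17,0,0,0,0,0],[-15,-17,0,0,0,0,0],[-15,-17,0,0,0,0,0],[-14,-16,0,0,0,0,0],[0,0,0,0,0,0,0],[0,0,0,0,0,0,0]],
  ],
)

```text
time: 5.1
tool_pos: [0.4218, -0.2339, 0.0599]
tool_rot: [-0.0, 0.707, 0.707, 0.0]
contact_force: [-0.0, -0.5, -2.8]
gripper_width: 0.13
grasp_force: 58.9
```

```bash
python3 - <<'E'
from h import *
w=grab('wrist');print(manip.state()['tool_pos'])
cv2.imwrite('pics/w3.png',cv2.resize(w['image'],(800,600),interpolation=cv2.INTER_CUBIC))
E
```

```text
[ 0.42210437 -0.23377882  0.05999539]
```

View pics/w3.png

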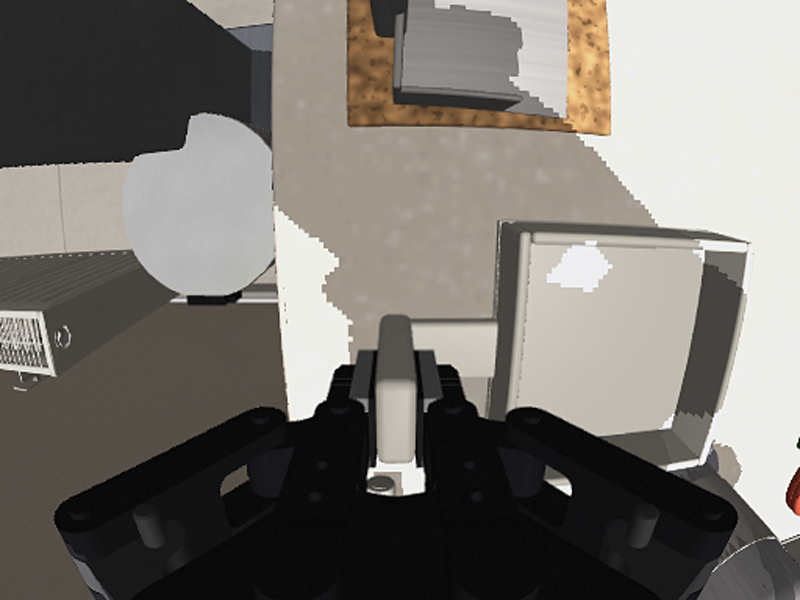

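The tray hangs level, and its near rim is at (500-750,225-460). Now I'll lower and release it.

Call:
servo_tool(
  moves=[
    [[0,1,4,0,0,0,0],[0,0,4,0,0,0,0],[0,0,4,0,0,0,0],[0,0,0,0,0,0,0],[0,0,0,0,0,0,34],[0,0,0,0,0,0,34],[0,0,-20,0,0,0,34],[0,0,-40,0,0,0,34],[0,0,-50,0,0,0,34],[0,0,-50,0,0,0,50],[0,0,-40,0,0,0,60],[0,0,0,0,0,0,60]],
  ],
)

```text
time: 6.65
tool_pos: [0.4251, -0.2355, 0.2531]
tool_rot: [0.004, 0.707, 0.707, 0.001]
contact_force: [-0.6, 0.3, -1.0]
gripper_width: 0.703
grasp_force: 0.0
```

```bash
python3 - <<'E'
from h import *
w=grab('wrist');print(manip.state()['tool_pos'])
cv2.imwrite('pics/w4.png',cv2.resize(w['image'],(800,600),interpolation=cv2.INTER_CUBIC))
E
```

```text
[ 0.42411147 -0.23468046  0.25021472]
```

View pics/w4.png

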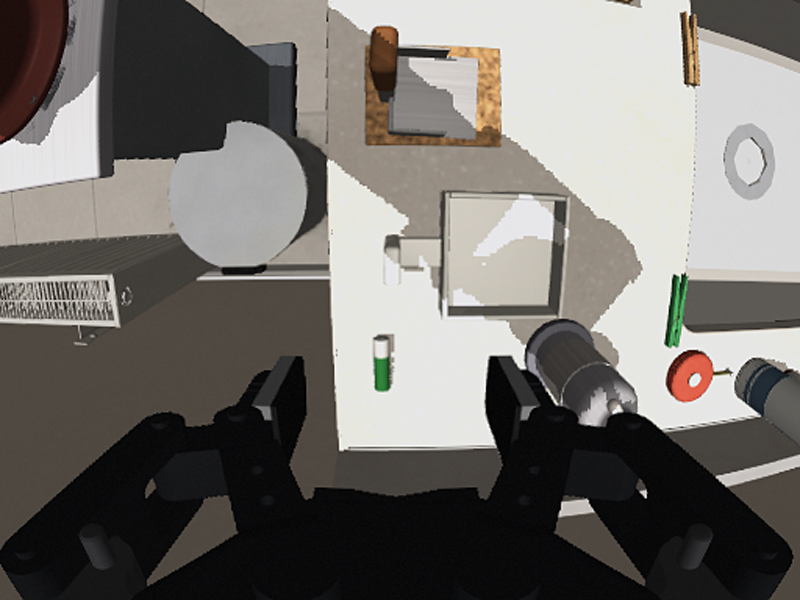

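The tray stands on the mat, with rim corners near (442,191), (570,197), (563,318) and (442,316). The scoop handle is at (384,55), and the cork pad spans (367-500,48-145).

```bash
python3 - <<'E'
from h import *
w=grab('wrist');k=.64
def P(n,u,v,z): print(n,np.round(onz(w,u*k,v*k,z,True)*1000,1)[:2])
for a in [('t',442,191,.037),('t',570,197,.037),('t',563,318,.037),('t',442,317,.037),('h',371,29,.15),('h',397,28,.15),('h',371,80,.15),('cap',620,407,.168),('foot',560,352,.003)]:P(*a)
E
```

```text
t [ 458.4 -183.4]
t [ 558.2 -184.5]
t [ 560.1 -281.8]
t [ 460.4 -280.1]
h [412.1 -96.4]
h [424.8 -96. ]
h [ 412.2 -123.2]
cap [ 550.6 -291.9]
foot [ 574.7 -325.9]
```

Call:
servo_tool(
  moves=[
    [[32,0,0,0,0,0,60],[32,-1,0,0,0,0,60],[32,-1,0,0,0,0,60],[32,-1,0,0,0,0,60],[0,0,0,0,0,0,60],[0,0,0,0,0,0,60]],
  ],
)

```text
time: 7.5
tool_pos: [0.4199, -0.1062, 0.2468]
tool_rot: [-0.001, 0.707, 0.707, -0.001]
contact_force: [-0.4, -0.0, -0.3]
gripper_width: 0.708
grasp_force: 0.0
```

```bash
python3 - <<'E'
from h import *
w=grab('wrist');print(manip.state()['tool_pos'])
cv2.imwrite('pics/w5.png',cv2.resize(w['image'],(800,600),interpolation=cv2.INTER_CUBIC))
E
```

```text
[ 0.41998147 -0.10650903  0.24717743]
```

View pics/w5.png

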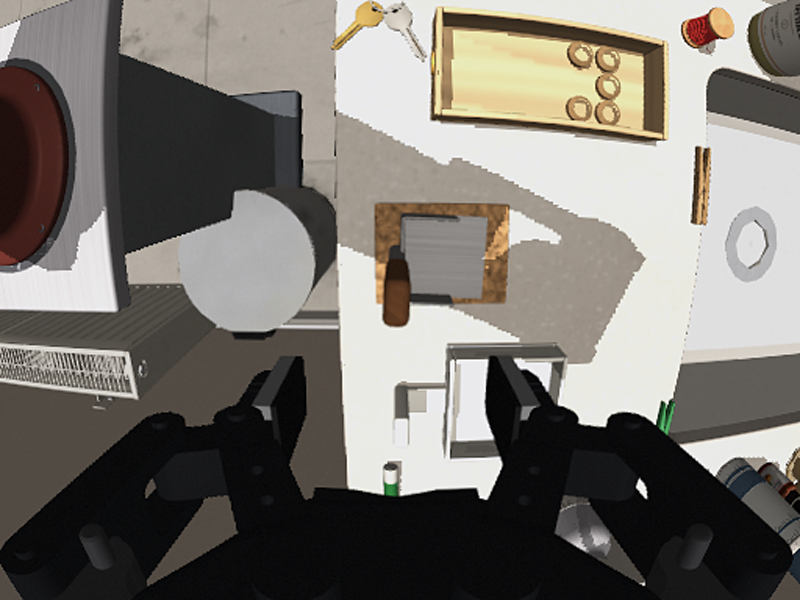

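The handle top is at (397,310), between the fingers. The tub rim runs (434,8), (668,41), (664,139), (432,119). The rounds are at (580,55), (607,59), (607,85), (579,108) and (606,111).

```bash
python3 - <<'E'
from h import *
w=grab('wrist');k=.64
def P(n,u,v,z): print(n,np.round(onz(w,u*k,v*k,z,True)*1000,1)[:2])
for a in [('hfront',388,275,.15),('hbl',386,324,.15),('hbr',409,325,.15),('hfr',411,277,.15),('tA',436,9,.042),('tB',667,41,.042),('tC',664,139,.042),('tD',432,120,.042),
('r',580,55,.018),('r',607,59,.018),('r',607,85,.018),('r',579,108,.018),('r',606,111,.018),('pA',376,204,.004),('pB',507,206,.004),('pC',508,302,.004),('pD',377,303,.004),('mouth',483,218,.006),('mouth',483,297,.006)]:P(*a)
i=w['image'][0:100,265:440]
cv2.imwrite('pics/w6.png',cv2.resize(i,(800,457),interpolation=cv2.INTER_CUBIC))
E
```

```text
hfront [415.6 -91.5]
hbl [ 414.4 -117.2]
hbr [ 426.2 -117.8]
hfr [427.  -92.5]
tA [448.5  81.7]
tB [637.4  80. ]
tC [632.1  -3.2]
tD [445.1  -3.1]
r [567.1  61.4]
r [591.7  61.4]
r [591.   38.8]
r [565.4  16.4]
r [589.8  16.6]
pA [403.6 -66.4]
pB [509.7 -66.8]
pC [ 514.6 -147.9]
pD [ 403.6 -148.6]
mouth [489.6 -76.9]
mouth [ 492.2 -142.9]
```

View pics/w6.png

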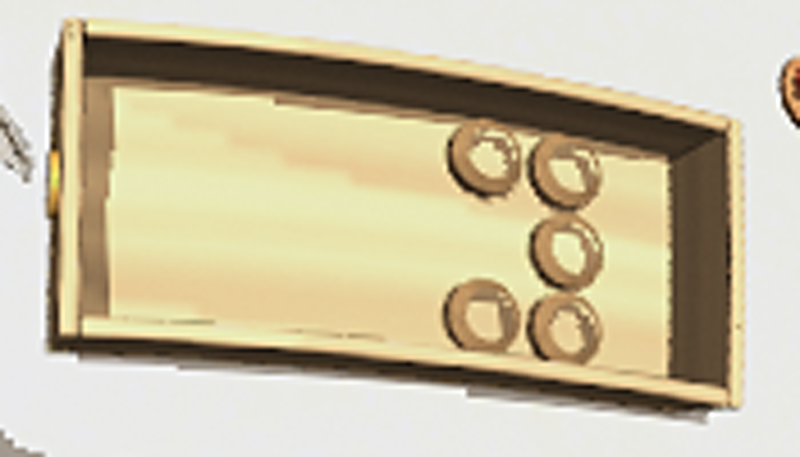

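Call:
servo_tool(
  moves=[
    [[0,1,30,0,0,0,60],[0,0,40,0,0,0,60],[0,0,40,0,0,0,60],[0,0,14,0,0,0,60],[0,0,0,0,0,0,60],[0,0,0,0,0,0,0],[0,0,0,0,0,0,0],[0,0,0,0,0,0,0],[0,0,0,0,0,0,0],[0,0,0,0,0,0,0],[0,0,0,0,0,0,0]],
  ],
)

```text
time: 8.98
tool_pos: [0.4219, -0.1065, 0.1254]
tool_rot: [0.001, 0.707, 0.707, 0.0]
contact_force: [-1.5, -1.0, 5.9]
gripper_width: 0.156
grasp_force: 60.3
```

The crop shows the tub from the near wall at (65,18)-(62,340) to the far wall at (742,118)-(740,405). All five rounds lie flat in the far half. The scoop is gripped, so I'll lift it and bring it above the tub's near half.

Call:
servo_tool(
  moves=[
    [[0,0,-20,0,0,0,0],[0,0,-20,0,0,0,0],[0,0,-20,0,0,0,0],[25,7,0,0,0,0,0],[25,7,0,0,0,0,0],[25,7,0,0,0,0,0],[25,7,0,0,0,0,0],[25,7,0,0,0,0,0],[22,6,0,0,0,0,0],[0,0,0,0,0,0,0],[0,0,0,0,0,0,0]],
  ],
)

```text
time: 10.35
tool_pos: [0.4618, 0.0406, 0.1835]
tool_rot: [-0.0, 0.707, 0.707, -0.001]
contact_force: [0.2, 0.1, -2.1]
gripper_width: 0.156
grasp_force: 59.4
```

```bash
python3 - <<'E'
from h import *
w=grab('wrist','w7r.png');print(manip.state()['tool_pos'],manip.state()['contact_force'])
cv2.imwrite('pics/w7.png',cv2.resize(w['image'][80:290,160:440],(800,600),interpolation=cv2.INTER_CUBIC))
E
```

```text
[0.46187299 0.04039941 0.18370367] [-0.24814265 -0.39484758 -1.20232962]
```

View pics/w7.png

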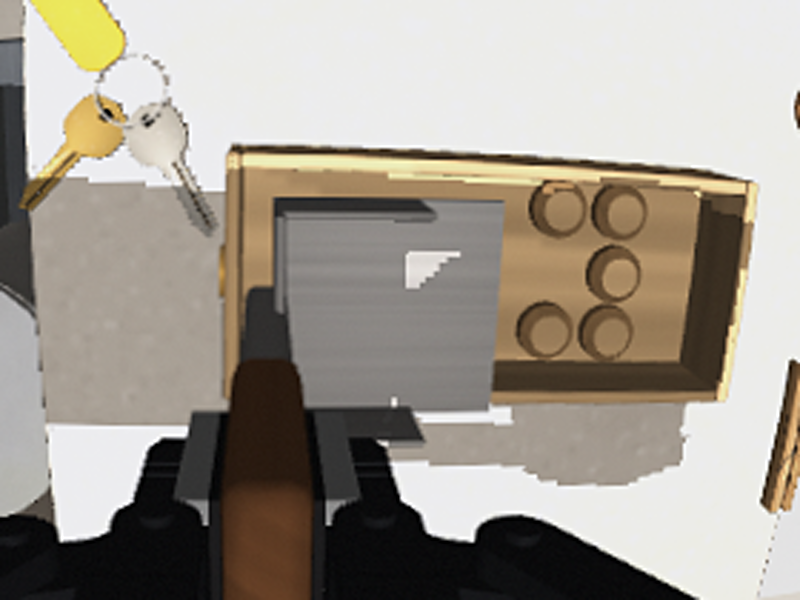

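The pan's mouth corners are at (503,201) and (491,408) in the crop. The tub rim corners are at (229,147), (757,183) and (722,402), with the rounds at (557,208), (620,211), (613,271), (544,329) and (606,331).

```bash
python3 - <<'E'
from h import *
w=grab('wrist')
def P(n,u,v,z): print(n,np.round(onz(w,160+u*.35,80+v*.35,z,True)*1000,1)[:2])
for a in [('m',503,201,.0643),('m',491,408,.0643),('backtop',278,199,.0993),('tA',230,147,.042),('tB',756,183,.042),('tC',722,402,.042),('nearinL',240,168,.042),('farinL',738,193,.042),('farinR',714,391,.042),('botR near mid',500,399,.042),
('r',557,208,.018),('r',620,211,.018),('r',613,271,.018),('r',544,329,.018),('r',606,331,.018),('flFL',699,193,.005),('flFR',681,361,.005)]:P(*a)
E
```

```text
m [532.6  73.2]
m [533.5   6.5]
backtop [464.3  77.8]
tA [449.8  86.7]
tB [636.7  80.2]
tC [634.1  -3.1]
nearinL [453.  80.]
farinL [629.1  76.2]
farinR [629.5   1.5]
botR near mid [543.    0.9]
r [566.8  64.9]
r [592.3  64.5]
r [591.4  41.7]
r [565.3  19.2]
r [591.   18.2]
flFL [633.2  71.2]
flFR [633.5   1. ]
```

Call:
servo_tool(
  moves=[
    [[4,0,0,0,0,1.7,0],[0,0,5,0,0,0,0],[0,0,10,0,0,0,0],[0,0,10,0,0,0,0],[0,0,10,0,0,0,0],[0,0,0,0,0,0,0]],
  ],
)

```text
time: 11.2
tool_pos: [0.4614, 0.0449, 0.1477]
tool_rot: [-0.001, 0.718, 0.697, -0.001]
contact_force: [-0.3, 0.3, -1.9]
gripper_width: 0.157
grasp_force: 59.3
```

```bash
python3 - <<'E'
from h import *
w=grab('wrist','w8r.png');print(manip.state()['tool_pos'],manip.state()['contact_force'])
cv2.imwrite('pics/w8.png',cv2.resize(w['image'][80:290,160:440],(800,600),interpolation=cv2.INTER_CUBIC))
E
```

```text
[0.46193756 0.04490488 0.14857377] [-0.34477263 -0.12909878 -1.1673629 ]
```

View pics/w8.png

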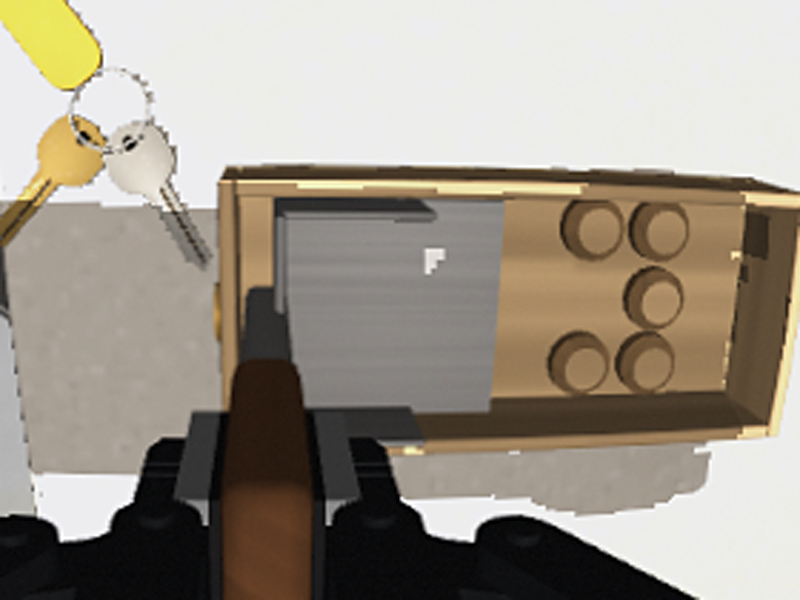

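The pan is now inside the rim, with mouth corners at (503,201) and (491,410) and inner rim edges at about (440,195) above and (460,443) below. There is no contact force.

```bash
python3 - <<'E'
from h import *
w=grab('wrist')
def P(n,u,v,z): print(n,np.round(onz(w,160+u*.35,80+v*.35,z,True)*1000,1)[:2])
for a in [('m',503,201,.0292),('m',491,410,.0292),('rimL in near',240,186,.042),('rimL in 440',440,196,.042),('rimL in far',778,207,.042),('rimR in 460',460,444,.042),('rimR in far',765,429,.042),('fl R 720',718,390,.005),('flR 500',500,401,.005),('flL far',742,197,.005),('r',592,230,.018),('r',660,231,.018),('r',653,297,.018),('r',578,362,.018),('r',644,362,.018)]:P(*a)
E
```

```text
m [533.6  75.7]
m [532.6   8.3]
rimL in near [455.2  83.2]
rimL in 440 [511.4  79.1]
rimL in far [624.6  76.3]
rimR in 460 [519.8   2.8]
rimR in far [6.307e+02 1.000e-01]
fl R 720 [631.3   0.7]
flR 500 [542.4   1.5]
flL far [633.2  74.2]
r [567.7  64.5]
r [592.9  64.1]
r [592.1  41.4]
r [565.7  19.5]
r [590.9  18.3]
```

Call:
servo_tool(
  moves=[
    [[-1,0,8,0,0,0,0],[0,0,8,0,0,0,0],[0,0,3,0,0,0,0],[0,0,1.5,0,0,0,0],[0,0,0,0,0,0,0],[0,0,0,0,0,0,0]],
  ],
)

```text
time: 12.05
tool_pos: [0.4625, 0.0439, 0.1291]
tool_rot: [0.0, 0.718, 0.697, 0.0]
contact_force: [-0.4, -0.6, -1.7]
gripper_width: 0.157
grasp_force: 59.3
```

Call:
servo_tool(
  moves=[
    [[0,2,0,1,0,0,0],[0,2,0,1,0,0,0],[0,0,0.7,0,0,0,0],[0,0,0,0,0,0,0],[0,0,0,0,0,0,0]],
  ],
)

```text
time: 12.68
tool_pos: [0.4668, 0.0437, 0.1286]
tool_rot: [-0.012, 0.717, 0.696, -0.012]
contact_force: [1.3, -0.5, 2.3]
gripper_width: 0.155
grasp_force: 59.9
```

Call:
servo_tool(
  moves=[
    [[0,5,-0.17,0,0,0,0],[0,5,-0.17,0,0,0,0],[0,5,-0.17,0,0,0,0],[0,5,-0.17,0,0,0,0],[0,5,-0.17,0,0,0,0],[0,5,-0.17,0,0,0,0],[0,5,-0.17,0,0,0,0],[0,5,-0.17,0,0,0,0],[0,5,-0.17,0,0,0,0],[0,5,-0.17,0,0,0,0]],
  ],
)

```text
time: 13.92
tool_pos: [0.517, 0.0423, 0.1287]
tool_rot: [-0.012, 0.717, 0.696, -0.012]
contact_force: [-1.3, -0.7, 6.0]
gripper_width: 0.152
grasp_force: 60.5
```

Call:
servo_tool(
  moves=[
    [[0,5,-0.17,0,0,0,0],[0,5,-0.17,0,0,0,0],[0,5,-0.17,0,0,0,0],[0,5,-0.17,0,0,0,0],[0,4,-0.14,0,0,0,0],[0,4,-0.14,0,0,0,0],[0,0,0,0,0,0,0]],
  ],
)

```text
time: 14.8
tool_pos: [0.5451, 0.0415, 0.1287]
tool_rot: [-0.012, 0.717, 0.696, -0.012]
contact_force: [-1.7, 0.5, 4.9]
gripper_width: 0.155
grasp_force: 60.5
```

```bash
python3 - <<'E'
from h import *
w=grab('wrist','w9r.png');print(manip.state()['tool_pos'],manip.state()['contact_force'])
cv2.imwrite('pics/w9.png',cv2.resize(w['image'][80:290,160:440],(800,600),interpolation=cv2.INTER_CUBIC))
E
```

```text
[0.5451079  0.04146889 0.12868376] [-1.99582896  0.48373062  5.09215368]
```

View pics/w9.png

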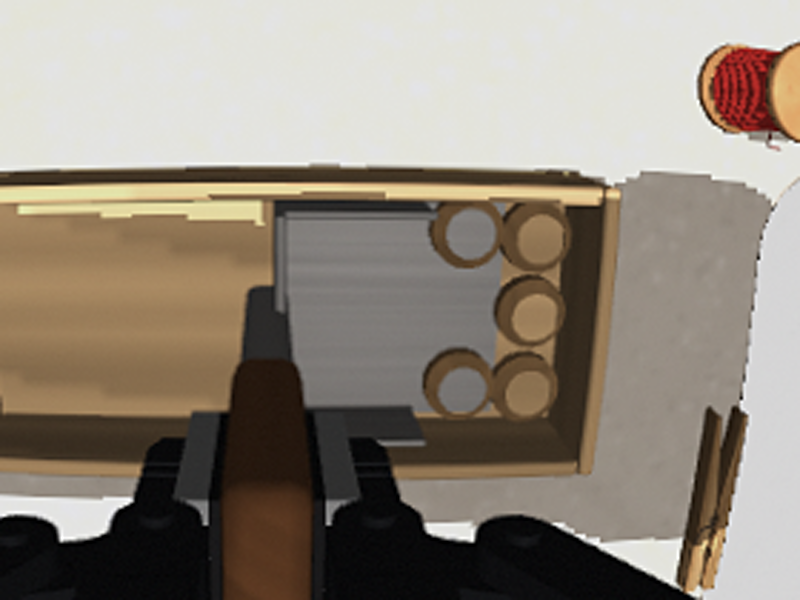

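Two rounds are already on the pan at (467,235) and (458,385). Three are against the far wall at (535,236), (530,312) and (524,387), with the mouth lip at x≈497 and the wall foot at x≈560. I'll keep pushing.

Call:
servo_tool(
  moves=[
    [[0,3,-0.1,0,0,0,0],[0,3,-0.1,0,0,0,0],[0,3,-0.1,0,0,0,0],[0,3,-0.1,0,0,0,0],[0,3,-0.1,0,0,0,0],[0,0,0,0,0,0,0]],
  ],
)

```text
time: 15.6
tool_pos: [0.5601, 0.041, 0.1287]
tool_rot: [-0.012, 0.717, 0.696, -0.012]
contact_force: [-2.4, 0.3, 5.7]
gripper_width: 0.156
grasp_force: 60.4
```

Call:
servo_tool(
  moves=[
    [[0,2,-0.07,0,0,0,0],[0,1,-0.03,0,0,0,0],[0,0,0,0,0,0,0]],
  ],
)

```text
time: 15.98
tool_pos: [0.5629, 0.0409, 0.1287]
tool_rot: [-0.012, 0.717, 0.696, -0.012]
contact_force: [-2.0, 0.1, 6.3]
gripper_width: 0.153
grasp_force: 60.6
```

```bash
python3 - <<'E'
from h import *
w=grab('wrist','w10r.png');print(manip.state()['tool_pos'],manip.state()['contact_force'])
cv2.imwrite('pics/w10.png',cv2.resize(w['image'][80:290,160:440],(800,600),interpolation=cv2.INTER_CUBIC))
E
```

```text
[0.56289557 0.04094413 0.12871047] [-2.18641569  0.18304047  5.54787686]
```

View pics/w10.png

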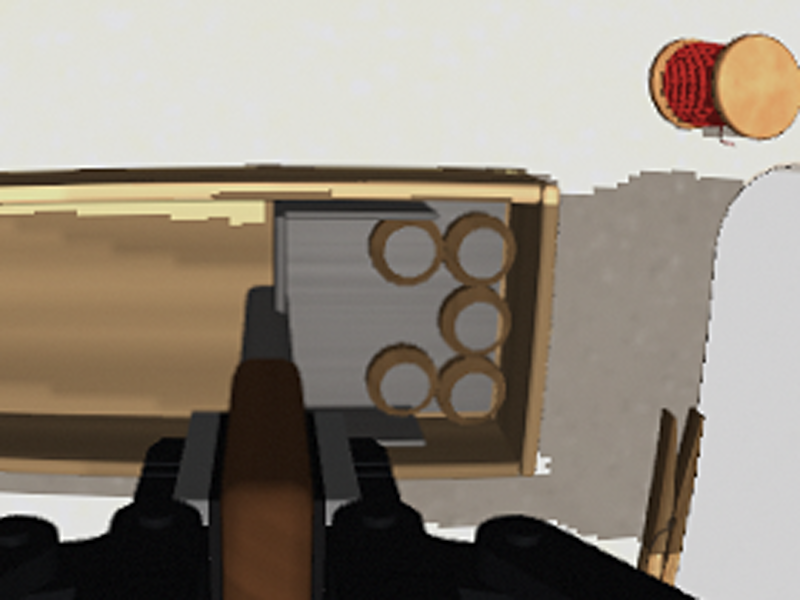

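All five rounds are on the pan, at (405,248), (478,248), (475,320), (400,380) and (470,388), with the lip almost at the far wall. I'll tilt the mouth up about the back edge, then lift.

Call:
servo_tool(
  moves=[
    [[0,-8.4,-0.5,-4,0,0,0],[0,-8.4,-1,-4,0,0,0],[0,-8.4,-1,-4,0,0,0],[0,-8.4,-1,-4,0,0,0],[0,-8.4,-1,-4,0,0,0],[0,-8.4,-1,-4,0,0,0],[0,-4.2,-0.5,-2,0,0,0],[0,0,0,0,0,0,0]],
  ],
)

```text
time: 17.02
tool_pos: [0.5067, 0.0426, 0.1239]
tool_rot: [0.148, 0.702, 0.682, 0.144]
contact_force: [0.5, 0.0, -1.7]
gripper_width: 0.159
grasp_force: 59.2
```

Call:
servo_tool(
  moves=[
    [[0,1.5,-5,0,0,0,0],[0,3,-9,0,0,0,0],[0,3,-9,0,0,0,0],[0,3,-9,0,0,0,0],[0,3,-9,0,0,0,0],[0,3,-9,0,0,0,0],[0,3,-9,0,0,0,0],[0,3,-9,0,0,0,0],[0,3,-9,0,0,0,0],[0,0,-5,0,0,0,0],[0,0,0,0,0,0,0]],
  ],
)

```text
time: 18.4
tool_pos: [0.4979, 0.0428, 0.2111]
tool_rot: [0.149, 0.702, 0.681, 0.145]
contact_force: [0.7, -0.3, -2.8]
gripper_width: 0.156
grasp_force: 59.4
```

```bash
python3 - <<'E'
from h import *
w=grab('wrist','w11r.png');s=manip.state();print(s['tool_pos'],s['tool_rot'],s['contact_force'])
s=grab('side','s11.png')
# wood-coloured blobs in wrist image within pan region
i=w['image'];hsv=cv2.cvtColor(i,cv2.COLOR_BGR2HSV)
m=cv2.inRange(hsv,(5,50,40),(25,200,255));m[:,:255]=0;m[:130]=0
n,l,st,c=cv2.connectedComponentsWithStats(m)
for q in range(1,n):
    if st[q,4]>40: print(st[q],c[q].round())
E
```

```text
[0.49765974 0.04284956 0.21052047] [0.1491493  0.70184686 0.68132619 0.144776  ] [-0.28042231  0.37520035 -3.41477535]
[255 130  49  51 943] [278. 140.]
[ 260  157   52   69 1361] [284. 189.]
[255 216  15  85 792] [262. 270.]
[318 224  11   9  84] [323. 228.]
[492 244  17  20 169] [500. 254.]
[463 265  15  16 167] [470. 272.]
[491 271  21  26  66] [502. 283.]
[458 350  54  34 586] [479. 368.]
```

Call:
servo_tool(
  moves=[
    [[-12,-4,-2,0,0,0,0],[-22,-8,-3.5,0,0,0,0],[-22,-8,-3.5,0,0,0,0],[-22,-8,-3.5,0,0,0,0],[-22,-8,-3.5,0,0,0,0],[-22,-8,-3.5,0,0,0,0],[-22,-8,-3.5,0,0,0,0],[-22,-8,-3.5,0,0,0,0],[-22,-8,-3.5,0,0,0,0],[-22,-8,-3.5,0,0,0,0],[-22,-8,-3.5,0,0,0,0],[-22,-6,-3,0,0,0,0]],
  ],
)

```text
time: 20.0
tool_pos: [0.3907, -0.2094, 0.2102]
tool_rot: [0.149, 0.702, 0.681, 0.144]
contact_force: [0.1, -0.8, -2.5]
gripper_width: 0.159
grasp_force: 59.3
```

Call:
servo_tool(
  moves=[
    [[-12,-2,-1,0,0,0,0],[-6,0,0,0,0,0,0],[0,0,0,0,0,-1.7,0],[0,0,0,0,0,0,0]],
  ],
)

```text
time: 20.5
tool_pos: [0.3892, -0.2255, 0.2105]
tool_rot: [0.151, 0.691, 0.692, 0.143]
contact_force: [-0.5, -0.3, -3.0]
gripper_width: 0.158
grasp_force: 59.3
```

```bash
cat > k.py <<'E'
from h import *
s=manip.state();M=R.from_quat(np.roll(s['tool_rot'],-1)).as_matrix();p=s['tool_pos']*1000
print('tcp',p.round(1),'F',s['contact_force'].round(1))
for n,r in [('tip',(0,72,121)),('back',(0,2,121))]: print(n,(p+M@np.array(r)).round(1))
print(M.round(3).tolist())
E
python3 k.py; python3 - <<'E'
from h import *
w=grab('wrist','w12r.png')
i=w['image'];hsv=cv2.cvtColor(i,cv2.COLOR_BGR2HSV)
# tray rim: compare expected corners? bright/gray; report round circles on pan
g=cv2.cvtColor(i,cv2.COLOR_BGR2GRAY)
m=cv2.inRange(hsv,(8,60,40),(25,220,255))
n,l,st,c=cv2.connectedComponentsWithStats(m)
for q in range(1,n):
    if st[q,4]>30: print(st[q],c[q].round())
E
```

```text
tcp [ 389.2 -225.5  210.5] F [-0.5 -0.3 -3. ]
tip [ 504.2 -226.6  129.2]
back [ 440.2 -226.9  100.8]
[[0.001, 0.914, 0.406], [1.0, 0.004, -0.011], [-0.012, 0.406, -0.914]]
[327   0  43   8 183] [349.   2.]
[377  14  11  45 393] [383.  36.]
[ 187   26   90   74 6327] [231.  63.]
[ 238  157   74  143 3694] [264. 233.]
[494 185  12  18 157] [499. 193.]
[ 441  203   71   45 1153] [475. 226.]
```

```bash
python3 - <<'E'
from h import *
T=np.array([.5095,-.2325])
for nm in ['scene','side']:
    f=grab(nm,nm+'12.png');i=f['image'];K=RM(f)
    th=np.linspace(0,2*np.pi,60)
    pts=np.array([proj(f,[.512+.045*np.cos(t),-.234+.045*np.sin(t),.003]) for t in th]).astype(np.int32)
    m=np.zeros(i.shape[:2],np.uint8);cv2.fillPoly(m,[cv2.convexHull(pts)],1);m=cv2.dilate(m,np.ones((5,5)))
    d=(i.max(2)<40)&(m>0);ys,xs=np.nonzero(d);print(nm,d.sum(),m.sum(),(xs.mean(),ys.mean()) if d.sum() else '')
    # tray walls corners expected, print pixel and local ascii
    c=[proj(f,[T[0]+a,T[1]+b,.037]).round(0) for a,b in [(-.05,-.05),(.05,-.05),(.05,.05),(-.05,.05)]];print(np.array(c).tolist())
    x0,y0=(np.min(c,0)-14).astype(int);x1,y1=(np.max(c,0)+16).astype(int)
    g=i[y0:y1:2,x0:x1].max(2)//26
    print(x0,y0)
    for r in g: print(''.join('0123456789'[v] for v in np.minimum(r,9)))
E
```

```text
scene 74 1072 (np.float64(187.2027027027027), np.float64(228.0810810810811))
[[176.0, 207.0], [182.0, 235.0], [224.0, 225.0], [214.0, 199.0]]
162 185
666666666666666666555655566655555555555555555322222222222222222333344444557888
566666666666666666655555555555555566666666666432222222333344444455555555678888
556666666666666666666556666666666666666666666655666555555555555555555556788777
556666666666666666666666666666666666666677776677888876655555555445555667777777
456666666666666666666666555666777777888888765666777776776555544456677677777777
456667666666665565555555555566678888888888764444444444555555444567776776777777
567766555555555555555555555555556778888888764444444444445555556677667777776777
766555555555555555555555555555555556677888765444444444445555677666666667777766
555555555555555555555555555555555555555677775444444444445567788766677777777767
775555555555555555555555555555555555555555665444444444456788888876677677777777
775555555555555555555555555555555555555555554444444444567888888877666677766677
555555555555555555555555555555555555555555554444444444467888888887777777666676
44
[... 3095 characters left out ...]
55556788889999996666778876565444444442355566656888688885666666566666
555555555555555555555678877778885665655444444322355566555666666666665666665666
555555555555555555555555555565666656655666653222455566555666666666666665666666
555555555555555555555555555556656566789999996665555565545666666666666655666666
755555555555555555555555555556666656557888666666455555545565556565666565656555
999977755555555555555555555555666655444455555566455655556556665666656556656655
999999999997777555545555554556676789997756555555555655666656666666656555666565
999999999999999999777555555565689999999999977755655689766666565666777778999999
999999999999999999999999777678999999999999999999999999997566555556689999999999
```

The mat shows black again: about 74 dark pixels at (187,228) in the scene image, so the tray has been knocked aside. I'll set the loaded scoop back on its pad, put the tray right, then pour.

Call:
servo_tool(
  moves=[
    [[10,0,0,0,0,0,0],[20,0,0,0,0,0,0],[25,0,0,0,0,0,0],[25,0,0,0,0,0,0],[20,0,0,0,0,0,0],[19,0,0,0,0,0,0],[0,0,0,4,0,0,0],[0,0,0,5,0,0,0],[0,0,0,5,0,0,0],[0,0,0,5,0,0,0],[0,0,0,5,0,0,0],[0,0,0,0,0,0,0]],
  ],
)

```text
time: 22.15
tool_pos: [0.3901, -0.1063, 0.2092]
tool_rot: [0.004, 0.707, 0.707, -0.004]
contact_force: [0.4, -0.0, -1.6]
gripper_width: 0.155
grasp_force: 59.4
```

```bash
python3 k.py
```

```text
tcp [ 390.1 -106.3  209.2] F [ 0.4 -0.  -1.6]
tip [ 462.1 -107.7   88.2]
back [ 392.1 -107.7   88.2]
[[0.001, 1.0, 0.0], [1.0, -0.001, -0.011], [-0.011, 0.0, -1.0]]
```

Call:
servo_tool(
  moves=[
    [[0,10,0,0,0.6,0,0],[0,14,0,0,0,0,0],[0,8,0,0,0,0,0],[0,0,15,0,0,0,0],[0,0,20,0,0,0,0],[0,0,20,0,0,0,0],[0,0,15,0,0,0,0],[0,0,8,0,0,0,0],[0,0,3,0,0,0,0],[0,0,1.5,0,0,0,0],[0,0,0,0,0,0,0],[0,0,0,0,0,0,0]],
  ],
)

```text
time: 23.65
tool_pos: [0.4217, -0.1074, 0.1272]
tool_rot: [0.001, 0.708, 0.706, -0.0]
contact_force: [-0.3, -0.3, -1.5]
gripper_width: 0.154
grasp_force: 59.4
```

Call:
servo_tool(
  moves=[
    [[0,0,1,0,0,0,0],[0,0,0.8,0,0,0,0],[0,0,0,0,0,0,0],[0,0,0,0,0,0,0]],
  ],
)

```text
time: 24.15
tool_pos: [0.4216, -0.1074, 0.1254]
tool_rot: [0.001, 0.708, 0.706, -0.001]
contact_force: [-2.0, 0.3, 2.0]
gripper_width: 0.155
grasp_force: 60.1
```

Call:
servo_tool(
  moves=[
    [[0,0,0,0,0,0,40],[0,0,0,0,0,0,60],[0,0,-10,0,0,0,60],[0,0,-40,0,0,0,60],[0,0,-40,0,0,0,60],[0,0,-35,0,0,0,60],[-30,5,0,0,0,0,60],[-35,5,0,0,0,0,60],[-35,5,0,0,0,0,60],[-28,4,0,0,0,0,60],[0,0,0,0,0,0,60],[0,0,0,0,0,0,60]],
  ],
)

```text
time: 25.65
tool_pos: [0.44, -0.2346, 0.2503]
tool_rot: [0.0, 0.708, 0.706, -0.0]
contact_force: [0.2, 0.4, 0.3]
gripper_width: 0.702
grasp_force: 0.0
```

```bash
python3 - <<'E'
from h import *
print(manip.state()['tool_pos'])
w=grab('wrist','w13r.png');i=w['image']
f=lambda x,y,z:proj(w,[x,y,z],True)
# orthorectified at z=.037: grid 2mm, x right 380..680, y up -140..-310
def ortho(z,x0,x1,y0,y1,st,nm=None):
    xs=np.arange(x0,x1,st);ys=np.arange(y1,y0,-st)
    U=np.array([[f(x/1e3,y/1e3,z) for x in xs] for y in ys],np.float32)
    return cv2.remap(i,U[...,0],U[...,1],cv2.INTER_LINEAR)
o=ortho(.037,400,640,-310,-130,1);cv2.imwrite('pics/o13.png',o)
g=o[::5,::3].max(2)//26
for k,r in enumerate(g): print(-130-5*k,''.join('0123456789'[min(v,9)] for v in r))
E
```

```text
[ 0.43997608 -0.23459346  0.25034741]
-130 55334444433555543355553455555567776788888888888888888888888888888888888888888888
-135 55443444433455534533334555555555787788888888888888888888888888888888888888888888
-140 55444555434333344444444555555543446455588888888888888888888888888888888888888888
-145 55344345543333344443444433444444434455555698888888888888888888888888888888888888
-150 55434343343433434444444444444444334445555555698888888888888888888888888888888888
-155 55555555555555556555555555556555554255236677665688888888888888888888888888888888
-160 55555555555555555566555555555555553276777777642244799987888888888888888888888888
-165 55555555555555555555555555555555552278777777777777777643338899888788888888888888
-170 75555555555555555555565555655555542467777777777777777789999998653365988888888888
-175 88655555555555555555555555555555532667777777777777777777999989954446888888888888
-180 88887555555565555552365555555556522777777777777777777777777999944448888888888888
-185 88888985555555565552577768777665422687777777778877777777777778844439888888888888
-190 8888888887555555554267768
[... 1333 characters left out ...]
555555558888
-270 88888888888888888888888888888899766664666665655555555555555555555555555555688888
-275 88888888888888888888888888888888888888865665655665555555555555555555555555988888
-280 88888888888888888888888888888888888888888755655555555555565565555555555568888888
-285 88888888888888888888888888888888888888888887566555654310145555555555555788888888
-290 88888888888888888888888888888888888888888888866551112333333225556555558888888888
-295 88888888888888888888888888888888888888888888866212333322223333355555588888888888
-300 88863233698888888888888888888888888888888888883133322222222223334555788888888888
-305 88878985598888888888888888888888888888888888863533222222222222233555556888888888
```

The rectified wrist view locates the tray at about (545,-208) mm, turned about -10°, with its tab near (457,-193). I'll refine on the tab.

```bash
python3 - <<'E'
from h import *
w=grab('wrist');i=w['image']
for z,x0,x1,y0,y1,sx,sy in [(.064,430,490,-220,-170,1,2),(.037,475,620,-275,-145,2,4)]:
    xs=np.arange(x0,x1,sx);ys=np.arange(y1,y0,-sy)
    U=np.array([[proj(w,[x/1e3,y/1e3,z],True) for x in xs] for y in ys],np.float32)
    g=cv2.remap(i,U[...,0],U[...,1],cv2.INTER_LINEAR).max(2)//17
    for y,r in zip(ys,g): print(y,''.join('0123456789ABCDEF'[v] for v in r))
E
```

```text
-170 888888889888889998888888899889999888889888899999888889888899
-172 888888889888889988899888888889999899889988888888888888899989
-174 888889999888889988888888888889998888999988888888898888899999
-176 888889999888889988888888887767788998999888998889888888989999
-178 888899988888899999888889864445676656789999899988888888889999
-180 889999998888889988888999743368AAAAAA998687778899999889999999
-182 988888888888889988889999643479ABBBBCCB98BBBBAA99888887788999
-184 88888888888889999889899854358ABBBBBBCA99CCCCCCCCCCCBBBBAAA99
-186 88888888888999998889999643469ABBBBBBBA7ACCCCCCCCCCCCCCCCCCCC
-188 88888899999899888888998643579ABBBBBBB97CCCCCCCCCCCCCCCCCCCCC
-190 A888889899998999888999854358ABBBBBBBA89CCCCCCCCCCCCCCCCCCCCC
-192 DDDC988888889998999999743469ABBBBBBB97BCCCCCCCCCCCCCCCCCCCCC
-194 DDDDDC9889999999999998643579ABBBBBBA98BCCCCCCCCCCCCCCCCCCCCC
-196 DDDDDDDCB988888999999853368ABBBBBBBA8ABCCCCCCCCCCCCCCCCCCCCC
-198 DDDDDDDDDBAA988888899853469ABBBBBBA97BCCCCCCCCCCCCCCCCCCCCCC
-200 DDDDDDDDDDDDDCA888888975579ABBBBBBA9799999ABBBBCCCCCCCCCCCCC
-202 DDDDDDDDDDDDDDDDB999999668ABBBBBBBA8896
[... 2456 characters left out ...]
05339B45579CCCCCCCCCCBBBBBBBBBBBBBBBBBBBBBBBBB8333335B98888899998888
-245 010010015A76654444444444579BBBCCBBBBBBBBBBBBBBBBBBB5333337B89998888888998
-249 010000000104579BBBBB9876544444444456789ABBBBBBBBBB9333334AA88889888999888
-253 1000000000000000000012336AAABBA98865444444444556796334335A999999899899888
-257 1000001110000010100000000000038997899AAAAA997554444443338B999889888988888
-261 DB41111111100000000100000005999999999989998788999AAAA995AA899989999888888
-265 DDDDA52111111110000000015799999999999999998889988889888888898889889889988
-269 DDDDDDDDBA753333443578999999999999999999999999989888888999998888888889998
-273 DDDDDDDDDDDDDDDDDDDB89999999999999999988898988899999888888998988889898888
```

Call:
servo_tool(
  moves=[
    [[22,10.5,0,0,0,0,34],[21,10,0,0,0,0,34],[0,0,20,0,0,5,34],[0,0,30,0,0,5,34],[0,0,35,0,0,0,34],[0,0,35,0,0,0,34],[0,0,30,0,0,0,34],[0,0,25,0,0,0,34],[0,0,19,0,0,0,34],[0,0,10,0,0,0,34],[0,0,0,0,0,0,34],[0,0,0,0,0,0,34]],
  ],
)

```text
time: 27.25
tool_pos: [0.4613, -0.1927, 0.0471]
tool_rot: [0.001, 0.767, 0.642, -0.0]
contact_force: [1.1, -0.2, -0.7]
gripper_width: 0.398
grasp_force: 0.0
```

Call:
servo_tool(
  moves=[
    [[0,0,0,0,0,0,0],[0,0,0,0,0,0,0],[0,0,0,0,0,0,0],[0,0,0,0,0,0,0],[0,0,0,0,0,0,0],[0,0,0,0,0,0,0],[0,0,-6,0,0,0,0],[0,0,-6,0,0,0,0],[0,0,0,0,0,0,0]],
  ],
)

```text
time: 28.38
tool_pos: [0.4606, -0.1925, 0.0582]
tool_rot: [0.001, 0.767, 0.642, -0.001]
contact_force: [0.2, 0.3, -1.8]
gripper_width: 0.13
grasp_force: 58.5
```

Call:
servo_tool(
  moves=[
    [[0,0,0,0,0,-5,0],[0,0,0,0,0,-5,0],[-14,-12,0,0,0,0,0],[-14,-12,0,0,0,0,0],[-14.5,-12,0,0,0,0,0],[0,0,0,0,0,0,0],[0,0,4,0,0,0,0],[0,0,3,0,0,0,0],[0,0,1.5,0,0,0,0],[0,0,0,0,0,0,0],[0,0,0,0,0,0,0]],
  ],
)

```text
time: 29.75
tool_pos: [0.4246, -0.2348, 0.0496]
tool_rot: [0.001, 0.708, 0.706, -0.001]
contact_force: [-0.5, -1.1, -1.9]
gripper_width: 0.128
grasp_force: 58.8
```

Call:
servo_tool(
  moves=[
    [[0,0,1,0,0,0,0],[0,0,0,0,0,0,0],[0,0,0,0,0,0,34],[0,0,0,0,0,0,34],[0,0,-20,0,0,0,34],[0,0,-40,0,0,0,34],[0,0,-50,0,0,0,34],[0,0,-50,0,0,0,50],[0,0,-40,0,0,0,60],[0,0,0,0,0,0,60],[0,0,0,0,0,0,60]],
  ],
)

```text
time: 31.12
tool_pos: [0.4243, -0.2344, 0.248]
tool_rot: [0.0, 0.708, 0.706, -0.001]
contact_force: [1.0, 0.3, -0.3]
gripper_width: 0.704
grasp_force: 0.0
```

```bash
cat > o.py <<'E'
from h import *
import sys
def show(z,x0,x1,y0,y1,sx,sy,cam='wrist'):
    w=grab(cam);i=w['image']
    xs=np.arange(x0,x1,sx);ys=np.arange(y1,y0,-sy)
    U=np.array([[proj(w,[x/1e3,y/1e3,z],cam=='wrist') for x in xs] for y in ys],np.float32)
    g=cv2.remap(i,U[...,0],U[...,1],cv2.INTER_LINEAR).max(2)//17
    for y,r in zip(ys,g): print(y,''.join('0123456789ABCDEF'[v] for v in r))
a=sys.argv[1:];print(manip.state()['tool_pos']);show(float(a[0]),*[int(v) for v in a[1:7]])
E
python3 o.py .037 450 576 -296 -172 2 4; python3 o.py .010 405 520 -155 -60 2 4
```

```text
[ 0.42432249 -0.23443333  0.24804922]
-172 88888999999898899889998889999999889999889999888889DDDDDDDDDDDDD
-176 88898998899888888898998999999999999999889999999988889CDDDDDDDDD
-180 9988999899899999899999999999999999999999889999999998989BDDDDDDD
-184 998894455566666666766666554445556668887754344556666655559ABDDDD
-188 9989844AA99999999999999999999999889BBBCCCA9999888856665A98889DD
-192 9889963A9BCCCCCCCCCCCCCCCCCCCCCCCDDDDDDDDDDCBBBBB933335B988888A
-196 9999943A9BCCCCCCCCCCCCCCCCCCCCCCDDDDDDDDDDDDDDCBB933334B9888888
-200 9999953AACCCCCCCCCCCCCCCCCCCCCBDDDDDDDDDDDDDDDDDC833334A9888899
-204 9999944A9CCCCCCCCCCCCCCCCCCCCDDDDDDDDDDDDDDDDDDDDB54334A9888899
-208 9999944A9CCCCCCCCCCCCCCCCCCDDDDDDDDDDDDDDDDDDDDDDC66664A9888888
-212 9999954A9CCCCCCCCCCCCCCCCDDDDDDDDDDDDDDDDDDDDDDDDA66667EA888888
-216 9889944A9CCCCCCCCCCCCCCCDDDDDDDDDDDDDDDEEEEDDDDDDB56667DA889999
-220 BBBBB83A9CCCCCCCCCCCCCDDDDDDDDDDCCCBCBBBBBBBBBBBCB66666A9888888
-224 CCCCC92A9CCCCCCCCCCCCDDDDDDDCCCCCCBBBBBBBBBBBBBBB833335A9889988
-228 CCCCC92A9CCCCCCCCCCDDDDDDDDCCCCCCCBBBBBBBBBBBBBBBA33335A9889888
-232 CCCCC839BCCCCCCCCCCCCC
[... 1940 characters left out ...]
2 777894222345777655778876567777777ACCCCCCCCCCCCCCCCABBDDDDD
-116 7776764344678888745555545567776679DCCCCCCCCCCBCDDDCCCDDDDD
-120 77778887756787666665578657888888668CCCCCCCCCBACDDBBCBDDDDD
-124 5666556665676588888876656888888866878ADCCCCCC9BCBABCBDDDDD
-128 655688767565568888888665567888865788778BCCCCDCBBBBAAACDDDD
-132 87666667656755788888757854555555788888779BCCDDA99BCBCBDDDD
-136 76687767656775556665578888878888888888777778977766779CDDDD
-140 77776678733344444444444444444445688777777777666665557889AD
-144 6666567888865655456667877776798788767667677677777556788888
-148 5676565666676676666556666766677655666677777776666566788998
-152 8998999988889888899989999998899999999999999998899889999999
```

The tray is back, centred at about (511.5,-233.5) mm with no mat showing. The rounds sit in the scoop on its pad, so I'll regrasp it.

Call:
servo_tool(
  moves=[
    [[32,-1,0,0,0,0,60],[32,-1,0,0,0,0,60],[32,-0.5,0,0,0,0,60],[31,0,0,0,0,0,60],[0,0,30,0,0,0,60],[0,0,40,0,0,0,60],[0,0,35,0,0,0,60],[0,0,16,0,0,0,60],[0,0,0,0,0,0,60],[0,0,0,0,0,0,60],[0,0,0,0,0,0,0],[0,0,0,0,0,0,0]],
  ],
)

```text
time: 32.72
tool_pos: [0.4229, -0.1081, 0.1285]
tool_rot: [0.001, 0.708, 0.706, -0.0]
contact_force: [0.2, 0.4, 1.0]
gripper_width: 0.284
grasp_force: 0.0
```

Call:
servo_tool(
  moves=[
    [[0,0,0,0,0,0,0],[0,0,0,0,0,0,0],[0,0,0,0,0,0,0],[0,0,-5,0,0,0,0],[0,0,-8,0,0,0,0],[0,0,-12,0,0,0,0],[0,0,-15,0,0,0,0],[0,0,-15,0,0,0,0],[0,0,-15,0,0,0,0],[0,0,-15,0,0,0,0],[0,0,-5,0,0,0,0],[0,0,0,0,0,0,0]],
  ],
)

```text
time: 34.22
tool_pos: [0.4225, -0.1077, 0.2177]
tool_rot: [0.001, 0.708, 0.706, -0.0]
contact_force: [0.0, -0.8, -2.5]
gripper_width: 0.157
grasp_force: 58.7
```

```bash
python3 k.py
```

```text
tcp [ 422.5 -107.7  217.7] F [ 0.  -0.8 -2.5]
tip [ 494.5 -108.1   96.8]
back [ 424.5 -107.9   96.7]
[[0.003, 1.0, 0.0], [1.0, -0.003, -0.002], [-0.002, 0.0, -1.0]]
```

Call:
servo_tool(
  moves=[
    [[-8,1,0,0,0,0,0],[-14,1,0,0,0,0,0],[-15,1,0,0,0,0,0],[-15,1,0,0,0,0,0],[-15,1,0,0,0,0,0],[-15,1,0,0,0,0,0],[-15,1,0,0,0,0,0],[-15,0,0,0,0,0,0],[-9,0,0,0,0,0,0],[-4,0,0,0,0,0,0],[0,0,0,0,0,0,0]],
  ],
)

```text
time: 35.6
tool_pos: [0.429, -0.2327, 0.2175]
tool_rot: [0.0, 0.708, 0.706, -0.001]
contact_force: [-0.1, 0.3, -2.7]
gripper_width: 0.153
grasp_force: 58.7
```

Call:
servo_tool(
  moves=[
    [[0,11.1,4.2,5,0,0,0],[0,12,4.2,5,0,0,0],[0,12.8,4,5,0,0,0],[0,2,7.8,0,0,0,0],[0,0,0,0,0,0,0]],
  ],
)

```text
time: 36.22
tool_pos: [0.4628, -0.2321, 0.1928]
tool_rot: [-0.093, 0.702, 0.7, -0.093]
contact_force: [-0.4, 0.1, -2.3]
gripper_width: 0.154
grasp_force: 59.3
```

```bash
sed -i 's/121)/124)/g' k.py; python3 k.py
```

```text
tcp [ 462.8 -232.1  192.8] F [-0.4  0.1 -2.3]
tip [ 500.1 -232.2   54.4]
back [ 432.5 -232.1   72.6]
[[0.002, 0.966, -0.26], [1.0, -0.002, 0.0], [-0.0, -0.26, -0.966]]
```

Call:
servo_tool(
  moves=[
    [[0,6.6,-3.6,3,0,0,0],[0,6.6,-3.6,3,0,0,0],[0,6.6,-3.6,3,0,0,0],[0,6.6,-3.6,3,0,0,0],[0,6.6,-3.6,3,0,0,0],[0,6.6,-3.6,3,0,0,0],[0,6.6,-3.6,3,0,0,0],[0,6.6,-3.6,3,0,0,0],[0,6.6,-3.6,3,0,0,0],[0,6.6,-3.6,3,0,0,0],[0,0,0,0,0,0,0],[0,0,0,0,0,0,0]],
  ],
)

```text
time: 37.72
tool_pos: [0.5375, -0.2332, 0.1949]
tool_rot: [-0.27, 0.655, 0.652, -0.27]
contact_force: [0.5, -0.9, -1.5]
gripper_width: 0.155
grasp_force: 59.5
```

```bash
python3 k.py
```

```text
tcp [ 537.5 -233.2  194.9] F [ 0.5 -0.9 -1.5]
tip [ 501.  -233.4   56.2]
back [ 451.4 -233.1  105.6]
[[0.003, 0.708, -0.706], [1.0, -0.003, 0.001], [-0.002, -0.706, -0.708]]
```

Call:
servo_tool(
  moves=[
    [[0,-11,-11,0,0,0,0],[0,-11,-11,0,0,0,0],[0,-11,-11,0,0,0,0],[0,-11,-11,0,0,0,0],[0,-18.5,12.8,-9,0,0,0],[0,-18.5,12.8,-9,0,0,0],[0,-18.5,12.8,-9,0,0,0],[0,-18.5,12.8,-9,0,0,0],[0,-18.5,12.8,-9,0,0,0],[0,0,0,0,0,0,0],[0,0,0,0,0,0,0]],
  ],
)

```text
time: 39.1
tool_pos: [0.4294, -0.2329, 0.2428]
tool_rot: [0.001, 0.708, 0.706, -0.001]
contact_force: [1.0, -0.4, -0.8]
gripper_width: 0.154
grasp_force: 59.9
```

```bash
python3 k.py;python3 - <<'E'
from h import *
f=grab('scene','sc20.png');i=f['image'];hsv=cv2.cvtColor(i,cv2.COLOR_BGR2HSV)
P=np.array([proj(f,[.511+a,-.2335+b,.037]) for a,b in [(-.05,-.05),(.05,-.05),(.05,.05),(-.05,.05)]])
print(P.round().tolist())
x0,y0=P.min(0).astype(int)-4;x1,y1=P.max(0).astype(int)+6
for r in hsv[y0:y1,x0:x1,1]//17: print(''.join('0123456789ABCDEF'[v] for v in r))
E
```

```text
tcp [ 429.4 -232.9  242.8] F [ 1.  -0.4 -0.8]
tip [ 501.4 -233.4  118.8]
back [ 431.4 -233.2  118.8]
[[0.003, 1.0, 0.0], [1.0, -0.003, -0.003], [-0.003, 0.0, -1.0]]
[[175.0, 208.0], [182.0, 236.0], [224.0, 226.0], [214.0, 199.0]]
1111111111110000011101110111111111111111111111111111256776
1111000011110000011110111111110111111111111111111111246777
1111000011100000111101111111111111111111111111111111135677
0111000000010011111101101111111111111111111111111111124677
0100011000001111110111011011111111111111111111111111123677
1011010110100011111111111011111111111111111111111111112577
1001010001100101111011111101111111111111111111111111112456
1111000000110011101111101111111111111101101111111111112356
0000000001000001010111111111111111110111111111111111111246
0110000000000000111111111111111111101101101011111111111136
0000000000000001100111101111110101000111000111111111111135
0000000001100000101111111101101010001011111111111111111124
0000000000101111111111110101101100010101111111111111111113
0000000000111011110011111011101101001101011111111111111112
00000000001111111110101011111111111111110001
[... 1143 characters left out ...]
000111111235666642235666653222110000000111111111111
0000000001111111124455321123444321221110000001011111111111
0000000001111101112333211112211111111110011011110101111111
0000000001111111111122111111111100111110111110000101111111
0000000001111111111121111111011111111110110111101011111111
0000000000111111111111111111011100010111111111111101111111
0000000011111111101111101001110110101111111111001111111111
0000000111111111111011000110100101111111111111110110111111
0000000111110111100111101100111111111111011110111111111111
0100001111111111001101111011111101111010111011111111111111
0000001111111100111111011110110001111111111111111111111111
1001111111111101011111110011001111111111111111111111111111
```

Call:
servo_tool(
  moves=[
    [[30,-2,0,0,0,0,0],[32,-2,0,0,0,0,0],[32,-2,0,0,0,0,0],[31,-1,0,0,0,0,0],[0,0,25,0,0,0,0],[0,0,30,0,0,0,0],[0,0,30,0,0,0,0],[0,0,18,0,0,0,0],[0,0,7,0,0,0,0],[0,0,3,0,0,0,0],[0,0,0,0,0,0,0],[0,0,0,0,0,0,0]],
  ],
)

```text
time: 40.65
tool_pos: [0.423, -0.1081, 0.1295]
tool_rot: [0.001, 0.708, 0.706, -0.0]
contact_force: [-0.6, -0.1, -1.2]
gripper_width: 0.155
grasp_force: 59.8
```

Call:
servo_tool(
  moves=[
    [[0,0,1,0,0,0,0],[0,0,0.5,0,0,0,0],[0,0,0,0,0,0,0]],
  ],
)

```text
time: 41.02
tool_pos: [0.4227, -0.1079, 0.1278]
tool_rot: [0.001, 0.708, 0.706, -0.0]
contact_force: [-1.8, 0.7, 4.0]
gripper_width: 0.159
grasp_force: 60.5
```

Call:
servo_tool(
  moves=[
    [[0,0,0,0,0,0,40],[0,0,0,0,0,0,60],[0,0,-10,0,0,0,60],[0,0,-40,0,0,0,60],[0,0,-40,0,0,0,60],[0,0,-30,0,0,0,60],[0,0,0,0,0,0,60]],
  ],
)

```text
time: 41.9
tool_pos: [0.424, -0.1082, 0.2507]
tool_rot: [0.004, 0.708, 0.706, 0.001]
contact_force: [0.1, -0.1, -0.9]
gripper_width: 0.702
grasp_force: 0.0
```

```bash
python3 o.py .018 445 640 -2 84 3 5
```

```text
[ 0.42396916 -0.10822747  0.25069196]
84 D8D93333333333333333333333333333333333333333333322322322323334444
79 D5D83333333333333333333333333333333333333333333333333333333333333
74 D5DA99A9999AAAA999ABC99999998888878767866765555445435334344343355
69 D4DBAACDDDDDDDDDDDDDDDDDDDDDDDDDDDDDDDDDDDDDDDDDDDDDDDDDDDDDD5545
64 D4DA99BDDDDDDDDDDDDDDDDDDDDDDDDDDDDDDDDDDDDDDDDDDDDDDDDDDDDDE5545
59 D4D899BDDDDDDDDDDDDDDDDDDDDDDDDDDDDDDDDDDDDDDDDDDDDDDDDDDDDDD5545
54 C8D799ADDDDDDDDDDDDDDDDDDDDDDDDDDDDDDDDDDDDDDDDDDDDDDDDDDDDDC5545
49 BCD7AADDDDDDDDDDDDDDDDDDDDDDDDDDDDDDDDDDDDDDDDDDDDDDDDDDDDDDB5545
44 BADAAADDDDDDDDDDDDDDDDDDDDDDDDDDDDDDDDDDDDDDDDDDDDDDDDDDDDDDA5545
39 99DA99DDDDDDDDDDDDDDDDDDDDDDDDDDDDDDDDDDDDDDDDDDDDDDDDDDDDDD95555
34 B6D899DDDDDDDDDDDDDDDDDDDDDDDDDDDDDDDDDDDDDDDDDDDDDDDDDDDDDD95555
29 C5D899DDDDDDDDDDDDDDDDDDDDDDDDDDDDDDDDDDDDDDDDDDDDDDDDDDDDDD95555
24 B6D688DDDDDDDDDDDDDDDDDDDDDDDDDDDDDDDDDDDDDDDDDDDDDDDDDDDDDD95555
19 A9D888DDDDDDDDDDDDDDDDDDDDDDDDDDDDDDDDDDDDDDDDDDDDDDDDDDDDDD85555
14 ACD998DDDDDDDDDDDDDDDDDDDDDDDDDDDDDDDDDDDDDDDDDDDDDDDDDDDDDD75555
9 ACDDCBDDDDDDDDCCCCCCBBCDDDDDDDDDDDDDDDDDDDDDDDDDDDDDDDDDDDDD75555
4 93457888876789ABABAABCDCCDDDDDDDDDDDDDDDDDDDDDDDDDDDDDDDDDDDDDDDD
-1 C9977677666666665455544444444334433334333333333333333333332223223
```

Call:
servo_tool(
  moves=[
    [[-32,5,0,0,0,0,60],[-32,5,0,0,0,0,60],[-32,5,0,0,0,0,60],[-31,5,0,0,0,0,60],[0,0,0,0,0,0,60],[0,0,0,0,0,0,60]],
  ],
)

```text
time: 42.7
tool_pos: [0.4415, -0.2339, 0.2456]
tool_rot: [-0.001, 0.708, 0.706, -0.001]
contact_force: [-0.1, 0.3, -0.3]
gripper_width: 0.704
grasp_force: 0.0
```

```bash
python3 o.py .020 454 570 -292 -176 1 2; python3 o.py .006 405 520 -155 -60 2 5
```

```text
[ 0.44149173 -0.23387481  0.24558181]
-176 88888888888888888888888888888888888888888888888888888888888888889999999998888888888888888888888888888888888888888888
-178 88888888888888888888888888888888888888888888888888888888888888888888889998888888888888888888888888888888888888888888
-180 88888888888888888888888888888888888888889988888888888888888888888888888888888888888888888888888888888888888888888888
-182 88888888888888888888888888888888888888999999888888888888888888888999889988898888888888888888888888888888888888888888
-184 88888888866776566666555555555555555555555555555555555666666666666666666666555666555555666666666666666666666676777788
-186 888888885358A859ABBBBBAAAAAAAAAAAAAAAAAAAAAAAA9999999999999999999999AAAAAAAAAAA9999999AABCCCCCBA98889999999999758888
-188 888888885379A96A9999999999999999999989999999999999999999889889899999999999999999999999DDDDDDDDDDBA99999999999987AA98
-190 888888885379AA9CBBBBABAAABAABBABBBBBBBBBBBBBBBBBBBBBA743333333357AAAAAAAAAAAAAAAAAAAACCCCCCCCCCCCCCAA73222222347AA98
-192 888888885369AA9BCCCCCCCCCCCCCCCCCCCCCCCCCCCCCCCCCCCC84345555555557ABCBBBBBBBBBBBB
[... 6559 characters left out ...]
0 72222222222377777777777777777ABCCCCCCCBCCCCCBBB98AADCADDDD
-105 6632122222237777777777777777777778CCCCCCCCCCB99B9ABCC8DDDD
-110 876782222223777777777777777777777778ACCCCCCCBABCA9BBCADDDD
-115 676676433545777777777777777777777777778CCCCCCABDDDCBCCDDDD
-120 767777776544777777777777777777777777777777CCB7ACDBABCBDDDD
-125 55666666554587788888888888888888888888888877CBBCBAAAAADDDD
-130 8765676765457777777888888887888778777777777777BBABBAC8DDDD
-135 76677666664577777777777778778877777777777777777769BBC9AAAA
-140 6666666874233333333333333333333357777777777776667555568888
-145 6676567888766666556667766776688777766657666677776656788888
-150 7887777787777777777778989888888888888888888888888888888888
```

All five rounds are in the tray, at about (515,-200), (540,-212), (527,-232), (517,-254) and (540,-251) mm. The tub is empty and the scoop stands on its pad. Next is the cap.

Call:
servo_tool(
  moves=[
    [[-16,22,0,0,0,0,0],[-16,22,0,0,0,0,0],[-16,23,0,0,0,0,0],[-16,23,0,0,0,0,0],[-16,22,0,0,0,0,0],[-14,22,0,0,0,0,0],[0,0,0,0,0,0,0],[0,0,20,0,0,0,0],[0,0,20,0,0,0,0],[0,0,12,0,0,0,0],[0,0,0,0,0,0,0],[0,0,0,0,0,0,0]],
  ],
)

```text
time: 44.3
tool_pos: [0.576, -0.3292, 0.1958]
tool_rot: [0.001, 0.708, 0.706, -0.001]
contact_force: [0.3, 0.4, -0.2]
gripper_width: -0.0
grasp_force: 0.0
```

Call:
servo_tool(
  moves=[
    [[0,0,4,0,0,0,0],[0,0,3,0,0,0,0],[0,0,2,0,0,0,0],[0,0,1,0,0,0,0],[0,0,0,0,0,0,0],[0,0,0,0,0,0,0]],
  ],
)

```text
time: 45.05
tool_pos: [0.5759, -0.3291, 0.1854]
tool_rot: [0.001, 0.708, 0.706, -0.001]
contact_force: [0.0, -0.5, 0.1]
gripper_width: -0.002
grasp_force: 0.0
```

Call:
servo_tool(
  moves=[
    [[0,0,3,0,0,0,0],[0,0,2,0,0,0,0],[0,0,2,0,0,0,0],[0,0,1,0,0,0,0],[0,0,0,0,0,0,0],[0,0,0,0,0,0,0]],
  ],
)

```text
time: 45.8
tool_pos: [0.576, -0.3292, 0.1778]
tool_rot: [0.001, 0.708, 0.706, -0.001]
contact_force: [-0.0, 0.8, 5.3]
gripper_width: -0.003
grasp_force: 2.4
```

Call:
servo_tool(
  moves=[
    [[0,0,1.5,0,0,0,0],[0,0,1.5,0,0,0,0],[0,0,0.7,0,0,0,0],[0,0,0,0,0,0,0],[0,0,0,0,0,0,0]],
  ],
)

```text
time: 46.42
tool_pos: [0.5761, -0.3292, 0.175]
tool_rot: [0.001, 0.708, 0.706, -0.001]
contact_force: [-2.1, 1.3, 8.5]
gripper_width: -0.0
grasp_force: 4.3
```

Call:
servo_tool(
  moves=[
    [[0,0,0.8,0,0,0,0],[0,0,0,0,0,0,0],[0,0,0,0,0,0,0]],
  ],
)

```text
time: 46.8
tool_pos: [0.5761, -0.3293, 0.175]
tool_rot: [0.001, 0.708, 0.706, -0.001]
contact_force: [-3.8, 2.7, 11.7]
gripper_width: 0.001
grasp_force: 5.6
```

It is fully bottomed: force is rising with no travel. I'll release, move clear and check.

Call:
servo_tool(
  moves=[
    [[0,0,-3,0,0,0,0],[0,0,-6,0,0,0,0],[0,0,-15,0,0,0,0],[0,0,-25,0,0,0,0],[0,0,-25,0,0,0,0],[20,-30,0,0,0,0,60],[25,-30,0,0,0,0,60],[25,-40,0,0,0,0,60],[25,-35,0,0,0,0,60],[0,0,0,0,0,0,60],[0,0,0,0,0,0,60]],
  ],
)

```text
time: 48.18
tool_pos: [0.4415, -0.2339, 0.247]
tool_rot: [0.001, 0.708, 0.706, -0.001]
contact_force: [0.9, 0.2, 1.2]
gripper_width: 0.702
grasp_force: 0.0
```

```bash
python3 o.py .037 450 576 -296 -176 2 5; python3 o.py .006 405 520 -155 -60 3 8
```

```text
[ 0.44148733 -0.23394321  0.24700265]
-176 888888888888888888888888888888888999988888888888888888888888ACD
-181 888888888888988988888888888888888989998988888888888888888888889
-186 8888884AAABBBBBBBBBBBAAAAAAAAABBABBBBBAAAAADDDDCAAABBA8A9888888
-191 888889499CCCCCCCCCCCCCCCCCB3455559CBBBBBBCDDDDDDDE74334B9888888
-196 988887499CCCCCCCCCCCCCCCCCC85577767BBBBBDDDDDDDDDD85654A9888888
-201 888887499BCCCCCCCCCCCCCCCCCCC6557667BCDB8A99ACDDDD85669DCA88888
-206 A88888598BCCCCCCCCCCCCCCCCCCCC9546ABD99AADDDDC8BDD96666EDDDBA88
-211 B888885A9BCCCCCCCCCCCCCCCCCCBBBBBBDDD7ABDDDDDCA9DD95666EDDDDDDD
-216 8888874A9BCBCCCCCCCCCCCCCCCCBBBBCDDDDD9ABCDDCB8ACD76666DDDDDDB8
-221 CCCCCB699BCBCCCCBCBCCCCCCBBBBBBDDDBA88ABBA9ABBBBBB53333CA899988
-226 CBBBBB699BCBBCBCCCCCBBBBBBCBCDDD8CDDBBB858BBBBBBBB53335A8888888
-231 DDDBBB5A9BCBBBBCBBBBBBCBBBCDDDDA6BBBBBB9768BBBBBBB63335A9888888
-236 DDDDDC59BBBBBBBBBBBBBBBBBBBBBBBB7458888986568ABBBB63335A9888888
-241 DDDDDC49ABBBBBBBBBBBBBBBBBB95455557655556ABBB87BBB53334A9888888
-246 DDDDDD59ABBBBBBBBBBBBBBBBB4458BBBB959457BBBBBBA7BB63334A9888888
-251 DDDDDB49ABBBBBBBBBBBBB
[... 466 characters left out ...]
DDDDDDDDDDDDDDDDDDDDDDDDDDDDDDDDDDDDA899888898742111111124
-291 DDDDDDDDDDDDDDDDDDDDDDDDDDDDDDDDDDDDDDDDDDD99986212345555555555
[ 0.44176972 -0.2341595   0.24705064]
-60 555543CDDDDDDDDDDDDDDDDDDDDDDDDDDDDDDDD
-68 5555432388888889999AABCDCBACDCACCCD9DDD
-76 555543224444444444444577CCCCBBDBCB99DDD
-84 5455431277777ABCCCCCCCCCCCCCCCBCBCCCDDD
-92 222221227777777779CCCCCCCCCCCCBACCBADDD
-100 71222222777777777777BCCCCCCBCBBA7ADCDDD
-108 777222227777777777777778CCCCCCABAACBDDD
-116 77666763777777777777777777ACCCACDDCBDDD
-124 5665565377787888888888887777798BBABBDDD
-132 76666752777777777777777777777777ACBBDDD
-140 666668422323333333333477777777666555888
-148 575556666666655666577656677766665556888
```

The tray is on the mat with all five rounds in it, the scoop stands on its pad and the robot is clear of everything.

```bash
python3 -c "
from plant import manip
print(manip.job_done())"
```

```text
the job is handed in; nothing more can be done
None
```

I handed the job in at about 48 s of the 210 s: tray on the mat under the nozzle (it was knocked aside mid-run, so I reset it before pouring), all five cedar rounds moved by scoop into it, scoop standing free on its cork pad, and the cap pressed fully down, then released; I did not separately check that the cap rose, and no judging result came back.

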